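Clear the cutting templates and square up the next blank

TASK

Get the cutting table ready for the next cut. Hang every template standing in the stand on the rail by its keyhole, over the screw head and then slid down so that the screw sits at the top of the narrow slot: the square-cornered one on the screw at your left, the half-round one on the middle screw, the tapered one on the screw at your right (one may be missing; its screw stays empty). Also slide the loose square steel blank into the fence corner, square and flush against both bars, and leave the other things on the table where they are.

Things in the scene. Friction and masses are not known exactly. Their poses are not given: they have to be found in the camera images.
- square_centre (a point): Square-cornered template. Flat 8 mm aluminium plate, 172 mm tall, about 0.22 kg, upright in the stand, maybe absent: lower part a rectangle 96 mm wide and 60 mm high; above it a 50 mm wide neck with the keyhole; on top a grip tab 30 mm wide, 124 to 172 mm above the foot. Point: half-way up (86 mm), mid-thickness. x through the thickness, y across, z up. Mirror-symmetric: either face may go to the rail.
- square_seat (a point): Keyhole of the square template: round opening 24 mm across centred 80 mm above the foot, from it a 9 mm wide slot runs up to 111 mm. This point, 108 mm above the foot and 64 mm below the top of the tab, mid-thickness, is where the screw's shank axis lies when it hangs home. Same axes as the centre. Centre of mass is below the keyhole.
- halfround_centre (a point): Half-round template. Flat 8 mm aluminium plate, 172 mm tall, about 0.22 kg, upright in the stand, maybe absent: lower part a half-disc, flat side down, 96 mm wide and 48 mm high; above it a 50 mm wide neck with the keyhole; on top a grip tab 30 mm wide, 124 to 172 mm above the foot. Point: half-way up (86 mm), mid-thickness. x through the thickness, y across, z up. Mirror-symmetric: either face may go to the rail.
- halfround_seat (a point): Keyhole of the halfround template: round opening 24 mm across centred 80 mm above the foot, from it a 9 mm wide slot runs up to 111 mm. This point, 108 mm above the foot and 64 mm below the top of the tab, mid-thickness, is where the screw's shank axis lies when it hangs home. Same axes as the centre. Centre of mass is below the keyhole.
- taper_centre (a point): Tapered template. Flat 8 mm aluminium plate, 172 mm tall, about 0.22 kg, upright in the stand, maybe absent: lower part a taper (trapezium), 96 mm wide at the foot narrowing to 42 mm at 60 mm up; above it a 50 mm wide neck with the keyhole; on top a grip tab 30 mm wide, 124 to 172 mm above the foot. Point: half-way up (86 mm), mid-thickness. x through the thickness, y across, z up. Mirror-symmetric: either face may go to the rail.
- taper_seat (a point): Keyhole of the taper template: round opening 24 mm across centred 80 mm above the foot, from it a 9 mm wide slot runs up to 111 mm. This point, 108 mm above the foot and 64 mm below the top of the tab, mid-thickness, is where the screw's shank axis lies when it hangs home. Same axes as the centre. Centre of mass is below the keyhole.
- screw_left (a point): Headed screw on the rail at the robot's left (+y end). Shank 6 mm thick, 13 mm bare between panel and head; head 14 mm across, 5 mm thick; all three are alike, 115 mm apart. Point: on the shank axis, 6.5 mm out from the panel face, 125 mm above the table. x out along the screw, y along the panel to the left, z up.
- screw_mid (a point): The middle screw of the rail, like the left one. The rail: fixed upright grey panel 330 mm long, 137 mm high, 20 mm thick, its front face and the screws look away from the robot. Point: on the shank axis, 6.5 mm out from the panel face, 125 mm above the table. x out along the screw, y along the panel to the left, z up.
- screw_right (a point): The screw at the robot's right (-y end), like the left one. A template hung home has its foot 17 mm above the table and its tab above the panel's top edge. Point: on the shank axis, 6.5 mm out from the panel face, 125 mm above the table. x out along the screw, y along the panel to the left, z up.
- stand: Fixed blue-painted steel stand, base 190 x 90 x 10 mm, with three slots 11 mm wide and 80 mm long (along its y), 65 mm apart along its x (at -65, 0, +65 mm); slot walls 6 mm thick reach 45 mm above the table. Templates stand in the slots with the foot 10 mm above the table. Origin: centre of the underside; z up.
- fence: Fixed steel corner fence of two bars, 30 mm wide and 22 mm high. Origin: the inner corner, at table height. One inner face is the plane x = 0 (runs along y from +30 to -160 mm), the other is the plane y = 0 (runs along x from 0 to -160 mm); the blank belongs on the -x, -y side.
- blank_centre (a point): Loose square steel blank 100 x 100 x 10 mm lying flat on the table, about 0.75 kg (0.6 to 0.9), too wide for a gripper: it is slid. This point is its centre, 5 mm above its underside; x and y along its edges, z up. When flush in the corner this point lies at x = -50, y = -50 mm in the fence's frame.
- hammer: Hammer lying on the table, a bystander; origin at its underside.
- wirebrush: Hand brush about 40 mm high or less lying on the table, a bystander; origin at its underside.
- wrench: Wrench lying flat, a bystander; origin at its underside.
- spraycan: Grey can 56 mm across, 150 mm tall, upright, a bystander; origin at the centre of its underside.
- magnet: Flat square welding magnet 75 x 75 x 18 mm, a bystander; origin at the centre of its underside.
- offcut: Small steel bar offcut 90 x 30 x 12 mm, a bystander; origin at the centre of its underside.
- tin: Open steel tin 76 mm across, 70 mm tall, upright, a bystander; origin at the centre of its underside.
There are look-alikes about, which are no part of the job. Of the things like the part that bears blank_centre, leave any that is purple or turquoise; of the rest the larger one is meant.

How it is judged:
By the outcome, as a careful person would: the job done as asked, in the order asked, and still so for the second after the job is handed in, with the robot touching nothing.
Of square, halfround, taper only 2 to 3 are there at a start; the rules pass over those that are not, and their reading is None.
At some moment in a run one of blank may be knocked a few centimetres aside while the robot is not near it.
It also fails if it takes over 210 s, if anything falls off the work surface, if the arm or the gripper's body presses on something with over 40 N, if the wrist force passes 120 N, or if a joint passes its speed limit or range.

ROBOT

A 7-joint arm with a two-finger parallel gripper is mounted at the origin on the work surface. World frame = base frame: x ahead of the robot, y to its left, z up, the work surface at z = 0. Lengths are in mm, angles in rad, forces in N, time in s.
With the tool pointing down it reaches from about 400 to 875 mm from the base axis. Payload 4.4 kg.
Tool frame: the origin (TCP) lies on the centre line of the jaws, within the pads' length; the fingertips stand ctrl.nose_length ahead of it and the grasp point (between the pads) lies 6 mm ahead of it (ctrl.nose_length is the distance from the TCP to the fingertips, in mm); z points along the fingers, y is the direction in which the jaws open and shut (so a half turn about z gives the same grasp; the last joint's range is limited). The gripper opens to 85 mm and grips with 20 to 120 N. Pads are 22 mm wide; open, the fingers measure 114 mm over their backs; the gripper's body (76 mm by 85 mm) begins 54 mm behind the grasp point. The pads swing forward as they close: fully open they stand 13 mm farther back than shut.
Start: joints at [1.062, 0.628, 0.038, 1.517, -0.027, 0.996, -0.02], TCP at [278.534, -587.313, 256.313] pointing down, gripper open.
Joint ranges: [-3.06, 3.06], [-0.37, 2.12], [-1.25, 1.32], [0.18, 2.47], [-1.1, 4.24], [0.23, 1.98], [-2.94, 2.94]. Speed limits (rad/s): [2.57, 2.57, 3.14, 3.14, 3.14, 3.14, 3.14].

INTERFACE

Orientations are given as [roll, pitch, yaw] about the fixed x, y, z axes, in that order (R = Rz(yaw) Ry(pitch) Rx(roll)).
In Python, from cell import ctrl, vision gives the robot as it stands. The module is installed in compiled form; this text tells all that it offers.
- The arm moves only by the shell command python3 -m inch 'ROWS'. ROWS is a JSON object of lists of equal length, an entry for each row: "travel": the shift along the tool's x, y, z in cm, a list of three; "twist": the turn about the tool's z in degrees; "fingers": the finger opening in cm, from 0 to 8.54. A call has exactly 10 rows; each row is the pose to reach, as a shift and turn from the pose commanded when the call began, along the tool's axes at that moment; what a row does not reach only later rows make up. A row lasts 1/12 s, in which the tool goes at most 41.7 mm and 7.16 degrees, less where a joint would pass 70% of its speed; a pose out of reach is approached as far as the arm can. A call with a gripper value outside its range is refused whole. The fingers move at their own pace and stop on an object; the grip force is fixed at half the most. Time passes only in rows, so rows that repeat a pose let the fingers close, or fill a call up. It gives the time, the measured TCP pose, the force and the opening at its end, in the units of the state.
- ctrl.read_state(): the state, without advancing time (a new reading comes with each control period).
- vision.get_image(name): name is "scene" or "top"; returns a dict with "frame" (384x512x3 uint8, red, green, blue), "fx", "fy", "cx", "cy" (pixels), "position" and "orientation" of the camera in the world. Camera axes: x right, y down, z forward; pixel columns grow to the right and rows downward; lengths in mm; the calibration is good to about 2 mm. A picture is of the moment at which its call begins. There is no depth.
- ctrl.finish_job(): hands the job in, once; it reports no verdict.
The state is a dict: "clock": time; "qpos": joint angles; "qd": joint speeds; "tau": joint torques, N m; "eef_pos": TCP position; "tool_rot": TCP orientation; "force": force on the tool from outside, world axes, zero at the start; "torque": the same for the moment, N m; "width": finger opening in mm.
Only numpy, scipy, OpenCV 4.12 (cv2) and the standard library are available. Lean on these libraries where they do the work, as an engineer would, in place of code of your own. Each camera call takes 0.05 s, during which the arm holds its last target.

## Working session

There is one attempt and no reset: what is moved stays moved. The work goes in short steps, Python scripts to look and compute and a shell command to move; the robot and the scene stay as the last step left them, time stands still between calls to the robot, and variables do not carry over. Pictures are saved under pics/ and viewed, and the job is handed in when it is done.

```bash
mkdir -p pics; ls; python3 - <<'E'
from cell import ctrl, vision
import cv2
s=ctrl.read_state()
for k,v in s.items(): print(k,v)
print(ctrl.nose_length)
for n in("scene","top"):
    im=vision.get_image(n)
    cv2.imwrite(f"pics/{n}0.png",cv2.resize(im["frame"][:,:,::-1],(800,600),interpolation=cv2.INTER_CUBIC))
    print(n,{k:v for k,v in im.items() if k!="frame"})
E
```

```text
pics
clock 0.0
qpos [ 1.06218778  0.62932389  0.0384679   1.51836159 -0.02700352  0.99629857
 -0.01996474]
qd [-0.00193734  0.00138562 -0.00044804  0.00062132  0.00049573 -0.00022202
  0.00095164]
tau [ 2.48869592e-04 -5.63411880e+01  1.22626193e+00 -1.93443114e+01
  1.10197012e-02  1.05005069e-02  6.85685407e-06]
eef_pos [ 278.28037552 -586.78465402  255.40598007]
tool_rot [-3.13972031e+00  3.56950042e-05  4.42821085e-01]
force [ 0.35847927  0.96113151 -0.4793104 ]
torque [-0.00163427 -0.01793275  0.01294203]
width 85.53243861231336
25.0
scene {'fx': 383.82542104976926, 'fy': 383.82542104976926, 'cx': 256.6301309043464, 'cy': 189.60178600166145, 'position': array([1032.22599049,  842.53529857,  790.42346964]), 'orientation': array([-2.20190892,  0.01896307,  2.51987746])}
top {'fx': 467.0020415728229, 'fy': 467.0020415728229, 'cx': 249.79157388236607, 'cy': 190.23913368460708, 'position': array([ 301.07436215,   67.74814159, 1456.08352478]), 'orientation': array([-2.9884238 , -0.01105993, -1.59281444])}
```

View pics/scene0.png

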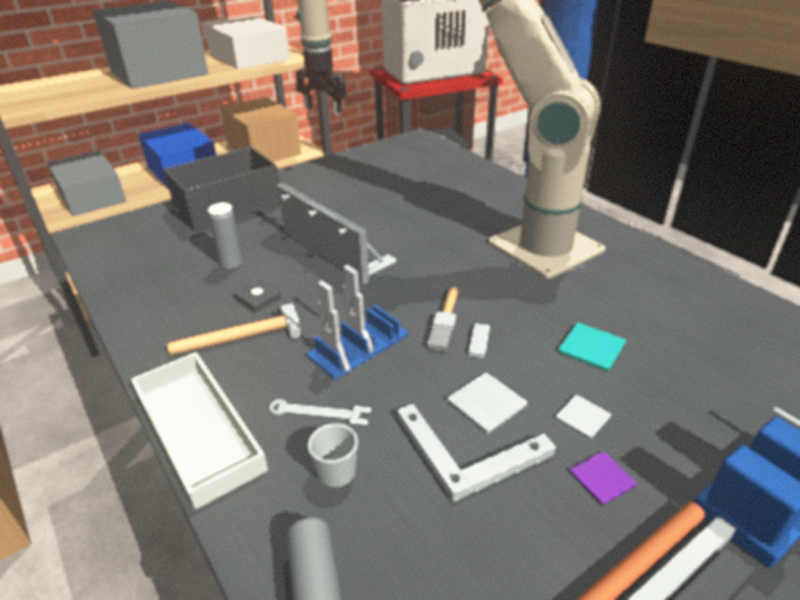

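View pics/top0.png

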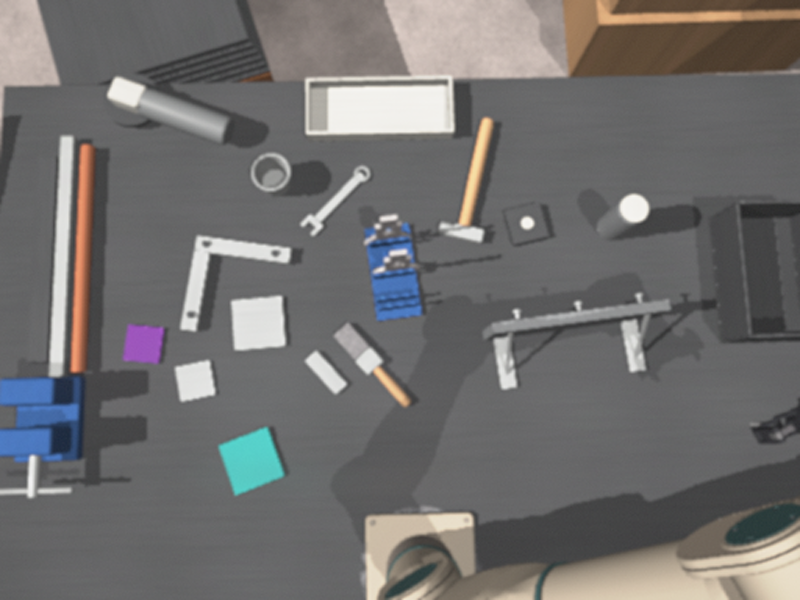

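```bash
cat > h.py <<'E'
import numpy as np, cv2
from scipy.spatial.transform import Rotation as R
from cell import ctrl, vision
def get(n):
    im=vision.get_image(n); im['R']=R.from_euler('xyz',im['orientation']).as_matrix(); return im
def proj(im,P):
    P=np.atleast_2d(P).astype(float); c=(P-im['position'])@im['R']
    return np.c_[im['fx']*c[:,0]/c[:,2]+im['cx'], im['fy']*c[:,1]/c[:,2]+im['cy']]
def unproj(im,uv,z=0):
    uv=np.atleast_2d(uv).astype(float)
    d=np.c_[(uv[:,0]-im['cx'])/im['fx'],(uv[:,1]-im['cy'])/im['fy'],np.ones(len(uv))]@im['R'].T
    return im['position']+d*((z-im['position'][2])/d[:,2])[:,None]
def crop(im,x0,y0,x1,y1,name,k=None,pts=(),lines=()):
    k=k or min(800/(x1-x0),600/(y1-y0)); k=int(k)
    f=cv2.resize(np.ascontiguousarray(im['frame'][y0:y1,x0:x1,::-1]),None,fx=k,fy=k,interpolation=cv2.INTER_CUBIC)
    t=lambda p:(int(round((p[0]-x0+.5)*k)),int(round((p[1]-y0+.5)*k)))
    for p in pts: cv2.circle(f,t(p),3,(0,0,255),1)
    for l in lines: cv2.polylines(f,[np.array([t(p) for p in l])],True,(0,255,0),1)
    cv2.imwrite('pics/'+name,f); print(name,k,f.shape)
E
python3 - <<'E'
from h import *
import pickle
s=get('scene');t=get('top')
pickle.dump((s,t),open('im0.pkl','wb'))
crop(s,165,100,275,250,'s1.png',4)
crop(t,225,130,325,210,'t1.png',7)
crop(t,300,180,440,255,'t2.png',5)
crop(t,100,140,200,260,'t3.png',5)
E
```

```text
s1.png 4 (600, 440, 3)
t1.png 7 (560, 700, 3)
t2.png 5 (375, 700, 3)
t3.png 5 (600, 500, 3)
```

View pics/s1.png

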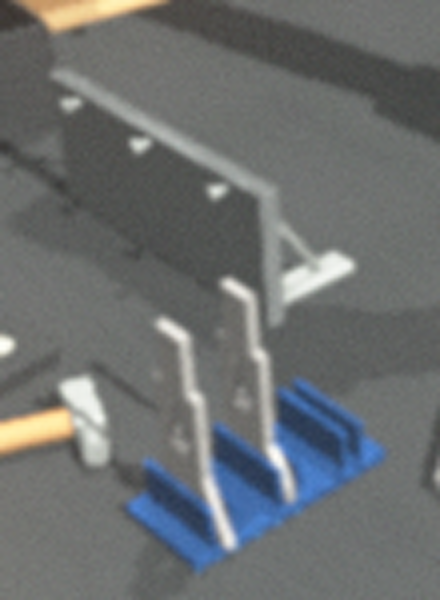

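View pics/t1.png

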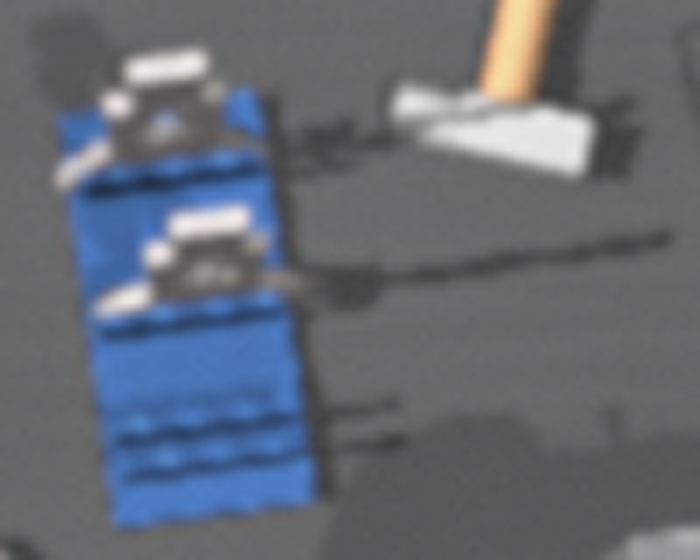

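View pics/t2.png

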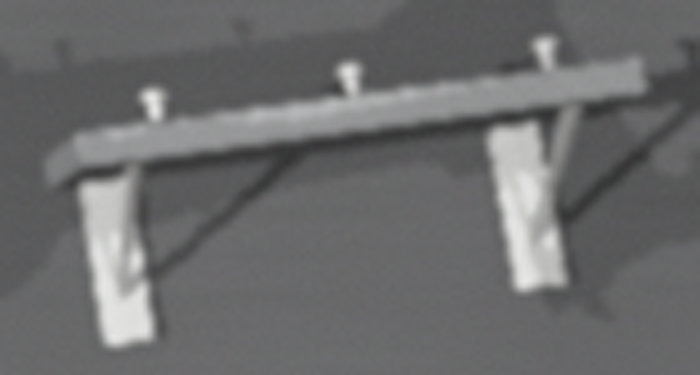

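View pics/t3.png

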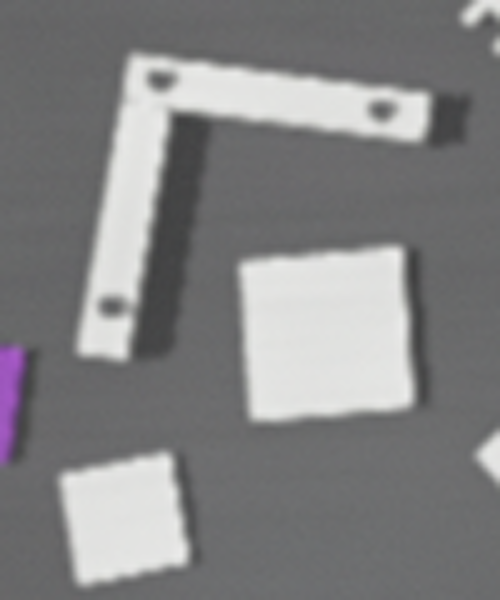

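```bash
cat > fit0.py <<'E'
from h import *
import pickle
from scipy.optimize import least_squares
s,t=pickle.load(open('im0.pkl','rb'))
def fit(x0,obs):
    # obs: (im, local pts, pix)
    def w(p,L):
        L=np.atleast_2d(L).astype(float); c,q=np.cos(p[2]),np.sin(p[2])
        return np.c_[p[0]+c*L[:,0]-q*L[:,1],p[1]+q*L[:,0]+c*L[:,1],L[:,2]]
    def r(p): return np.concatenate([(proj(im,w(p,L))-px).ravel() for im,L,px in obs])
    o=least_squares(r,x0); 
    return o.x,w,[np.round((proj(im,w(o.x,L))-px),1).tolist() for im,L,px in obs]
T=lambda x0,y0,k:(lambda P:np.array(P,float)/k+[x0-.5,y0-.5])
if __name__=='__main__':
    t2=T(300,180,5);s1=T(165,100,4);t1=T(225,130,7);t3=T(100,140,5)
    # rail frame: origin at mid screw on panel face, table height
    heads=[[15.5,115,125],[15.5,0,125],[15.5,-115,125]]
    for name,obs in {'top':[(t,heads,t2([[152,93],[349,69],[544,42]]))],
      'scene':[(s,heads,s1([[217,190],[140,146],[72,103]]))]}.items():
        print('rail',name,*fit([420,-100,0],obs)[::2])
    base=[[95,45,10],[95,-45,10],[-95,-45,10],[-95,45,10]]
    print('stand top',*fit([520,50,0.1],[(t,base,t1([[60,112],[262,88],[318,500],[110,527]]))])[::2])
    base=[[95,-45,10],[95,45,10],[-95,45,10]]
    print('stand scene',*fit([520,50,0.1],[(s,base,s1([[127,505],[200,565],[385,455]]))])[::2])
    # fence top z=22; outer corner (30,30)
    F=[[30,30,22],[30,-160,22],[0,-160,22],[0,0,22],[-160,0,22],[-160,30,22]]
    print('fence',*fit([520,250,0],[(t,F,t3([[131,53],[432,95],[425,142],[172,108],[130,360],[78,352]]))])[::2])
    B=[[50,50,10],[50,-50,10],[-50,-50,10],[-50,50,10]]
    print('blank',*fit([420,250,0],[(t,B,t3([[240,260],[404,245],[414,408],[250,422]]))])[::2])
E
python3 fit0.py
```

```text
rail top [ 4.75446214e+02 -2.98114930e+02  1.09257626e-01] [[[0.1, 0.1], [-0.1, -0.2], [-0.0, 0.1]]]
rail scene [ 4.68434207e+02 -3.04192391e+02  1.06894578e-01] [[[-0.1, 0.1], [0.1, -0.3], [-0.1, 0.2]]]
stand top [5.78661201e+02 4.10038622e+01 1.03409854e-01] [[[0.4, 0.1], [-0.4, 0.2], [-0.6, 0.0], [0.6, -0.3]]]
stand scene [5.80952905e+02 4.15518805e+01 1.16716150e-01] [[[-0.1, 0.4], [-0.6, 0.3], [0.8, -0.9]]]
fence [ 6.22131419e+02  4.07706808e+02 -1.54960427e-01] [[[0.3, 0.3], [0.0, -0.1], [-0.0, -0.2], [-0.1, -0.1], [-0.5, -0.1], [0.2, 0.2]]]
blank [4.79152813e+02 3.11955166e+02 6.74039303e-02] [[[0.4, 0.2], [-0.4, 0.5], [-0.2, -0.4], [0.2, -0.3]]]
```

```bash
python3 - <<'E'
from fit0 import *
t2=T(300,180,5);s1=T(165,100,4)
pan=[[0,165,137],[0,-165,137],[-20,-165,137],[-20,165,137]]
print(fit([470,-300,.1],[(t,pan,t2([[75,135],[640,60],[645,92],[78,168]]))])[::2])
def ov(x):
    c,q=np.cos(x[2]),np.sin(x[2])
    w=lambda L:np.array([[x[0]+c*a-q*b,x[1]+q*a+c*b,z] for a,b,z in L])
    top=w(pan); front=w([[0,165,0],[0,-165,0],[0,-165,137],[0,165,137]])
    hs=[]
    for d in(115,0,-115):
        for X in (13,18):
            hs.append(w([[X,d+7*np.cos(a),125+7*np.sin(a)] for a in np.linspace(0,6.28,16)]))
        hs.append(w([[0,d,125],[18,d,125]]))
    return [top,front]+hs
import sys
for n,x in dict(a=[475.4,-298.1,.1092],).items():
    L=ov(x)
    crop(s,165,100,275,200,'ovs_%s.png'%n,7,lines=[proj(s,l) for l in L])
    crop(t,300,180,440,255,'ovt_%s.png'%n,5,lines=[proj(t,l) for l in L])
E
```

```text
(array([ 4.72642564e+02, -2.97242190e+02,  1.11879328e-01]), [[[-0.4, -0.1], [0.0, -0.3], [0.4, 0.2], [0.0, 0.2]]])
ovs_a.png 7 (700, 770, 3)
ovt_a.png 5 (375, 700, 3)
```

View pics/ovs_a.png

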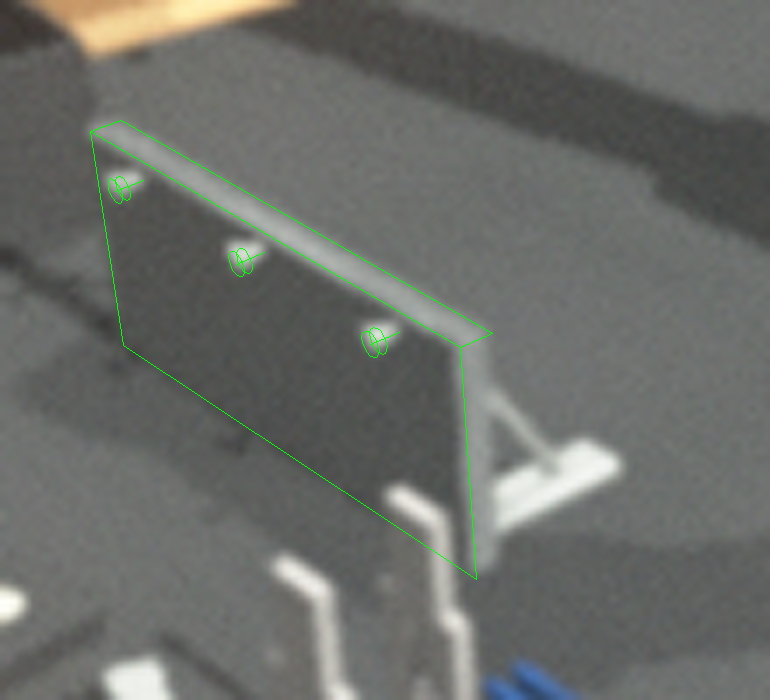

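View pics/ovt_a.png

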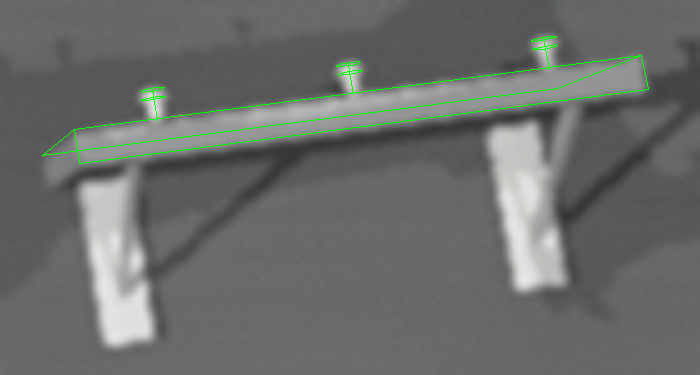

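```bash
cat >> h.py <<'E'
def outline(kind):
    # (y,z) outline half polygon, foot z=0
    if kind=='square': h=[[48,0],[48,60],[25,60]]
    elif kind=='halfround': h=[[48*np.cos(a),48*np.sin(a)] for a in np.linspace(0,np.arccos(25/48),8)]
    else: h=[[48,0],[21,60],[25,60]]
    h=h+[[25,124],[15,124],[15,172]]
    h=np.array(h); return np.r_[h,h[::-1]*[-1,1]]
def tmpl(kind,x,y,yaw,z0,dx=0):
    o=outline(kind); c,q=np.cos(yaw),np.sin(yaw)
    return np.c_[x+c*dx-q*o[:,0],y+q*dx+c*o[:,0],z0+o[:,1]]
E
python3 - <<'E'
from fit0 import *
x,y,a=579,41.2,.105
for k in('square','halfround','taper'):
    L=[]
    for d in(65,0):
        for e in(-4,4): L.append(tmpl(k,x+d*np.cos(a),y+d*np.sin(a),a,10,e))
    crop(s,190,160,275,250,'os.png',6,lines=[proj(s,l) for l in L])
    crop(t,225,130,290,210,'ot.png',6,lines=[proj(t,l) for l in L])
    A=cv2.imread('pics/os.png');B=cv2.imread('pics/ot.png')
    H=540;A=A[:H];B=np.pad(B,((0,H),(0,0),(0,0)))[:H]
    M=np.hstack([A,B])[:, :]; f=800/M.shape[1]
    cv2.imwrite(f'pics/o_{k}.png',cv2.resize(M,None,fx=min(f,1),fy=min(f,1)))
E
```

```text
os.png 6 (540, 510, 3)
ot.png 6 (480, 390, 3)
os.png 6 (540, 510, 3)
ot.png 6 (480, 390, 3)
os.png 6 (540, 510, 3)
ot.png 6 (480, 390, 3)
```

View pics/o_square.png

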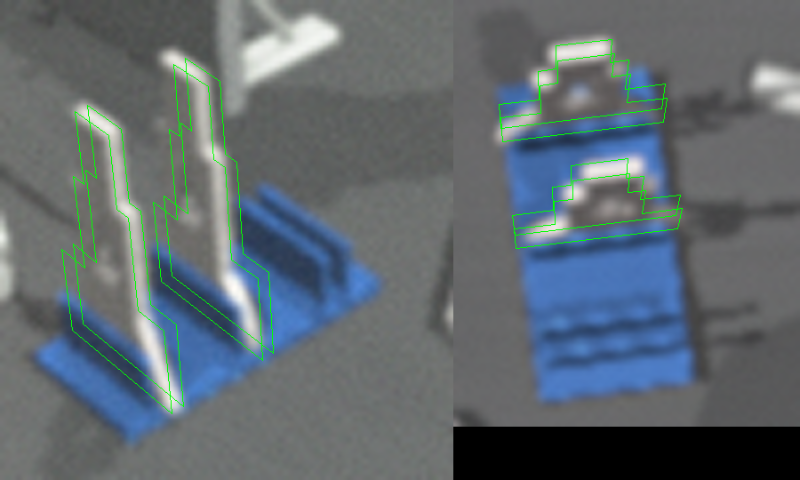

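View pics/o_halfround.png

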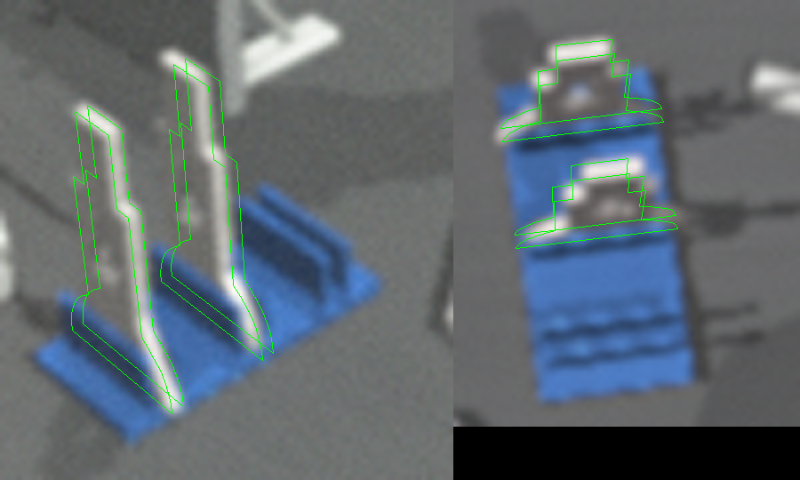

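View pics/o_taper.png

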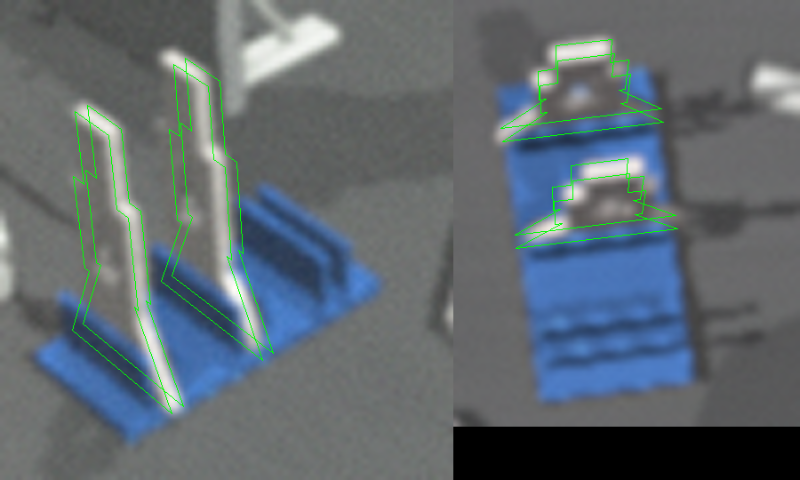

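```bash
python3 - <<'E'
from fit0 import *
t1=T(225,130,7);s1=T(165,100,4)
tab=[[4,15,182],[4,-15,182],[-4,-15,182],[-4,15,182]]
fx=fit([645,48,.1],[(t,tab,t1([[124,57],[207,49],[208,77],[127,85]]))]); print(fx[0],fx[2])
nx=fit([579,30,.1],[(t,tab,t1([[167,213],[248,205],[250,235],[170,244]]))]);print(nx[0],nx[2])
a=.105;x,y=579,41.2
def rel(p): d=np.array(p[:2])-[x,y]; return d@[np.cos(a),np.sin(a)], d@[-np.sin(a),np.cos(a)]
print(rel(fx[0]),rel(nx[0]))
P=[(65,rel(fx[0])[1]),(0,rel(nx[0])[1])]
for nm,ks in dict(TH=('taper','halfround'),HT=('halfround','taper')).items():
    L=[]
    for k,(d,f) in zip(ks,P):
        for e in(-4,4): L.append(tmpl(k,x+d*np.cos(a)-f*np.sin(a),y+d*np.sin(a)+f*np.cos(a),a,10,e))
    crop(s,190,160,275,250,'os.png',6,lines=[proj(s,l) for l in L])
    crop(t,230,130,290,205,'ot.png',7,lines=[proj(t,l) for l in L])
    A=cv2.imread('pics/os.png');B=cv2.imread('pics/ot.png')
    H=540;M=np.hstack([A[:H,50:430],B[:525][:, :].copy() if 0 else np.pad(B,((0,H),(0,0),(0,0)))[:H]])
    cv2.imwrite(f'pics/o_{nm}.png',M); print(M.shape)
E
```

```text
[6.42853508e+02 5.03526600e+01 7.75377530e-02] [[[0.6, 0.6], [-0.6, 0.7], [-0.5, -0.6], [0.5, -0.7]]]
[5.78098296e+02 3.49178166e+01 8.45166796e-02] [[[0.5, 0.8], [-0.4, 0.8], [-0.4, -0.7], [0.3, -0.9]]]
(np.float64(64.46110354687009), np.float64(2.4099468378707094)) (np.float64(-1.5551554999680537), np.float64(-6.153079665351085))
os.png 6 (540, 510, 3)
ot.png 7 (525, 420, 3)
(540, 800, 3)
os.png 6 (540, 510, 3)
ot.png 7 (525, 420, 3)
(540, 800, 3)
```

View pics/o_TH.png

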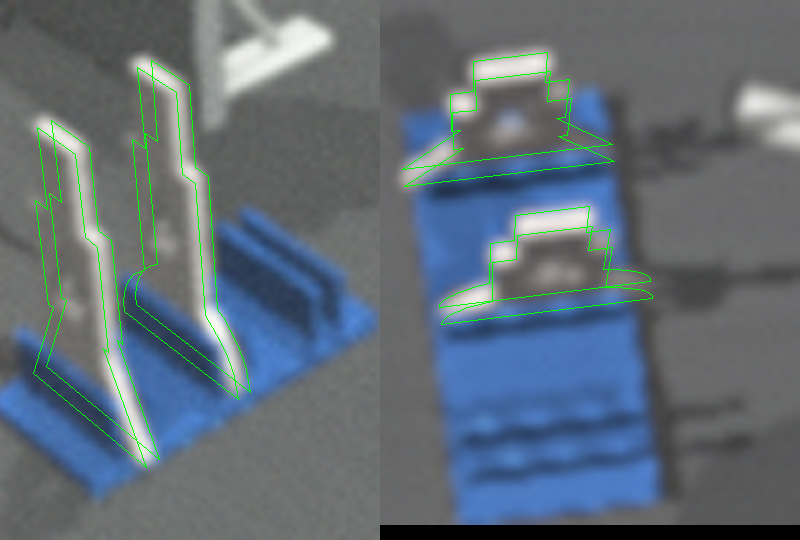

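View pics/o_HT.png

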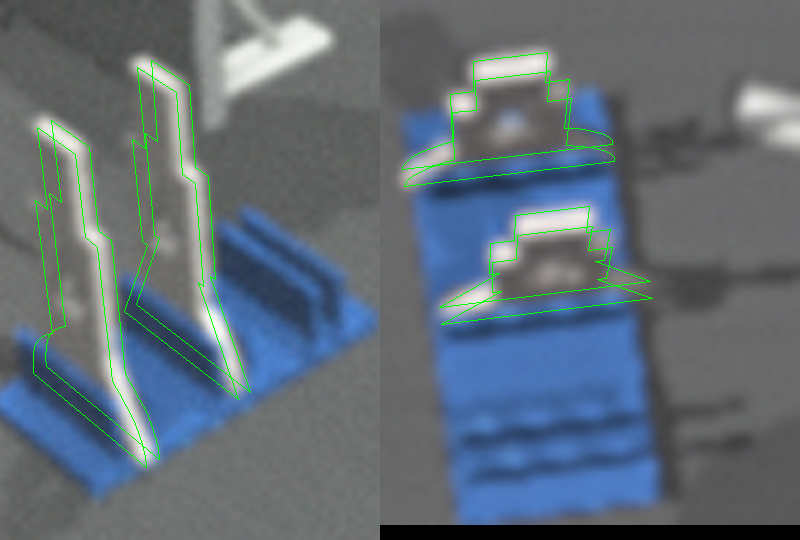

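```bash
cat >> h.py <<'E'
def go(x,y,z,yaw,st=None):
    st=st or ctrl.read_state(); Rm=R.from_euler('xyz',st['tool_rot']).as_matrix()
    d=Rm.T@(np.array([x,y,z])-st['eef_pos'])
    tw=-np.degrees((yaw-st['tool_rot'][2]+np.pi)%(2*np.pi)-np.pi)
    print('travel cm',np.round(d/10,2),'twist',round(tw,2),'| at',np.round(st['eef_pos'],1),'yaw',round(st['tool_rot'][2],4),'rp',np.round(st['tool_rot'][:2],4),'F',np.round(st['force'],1),'w',round(st['width'],1),'t',round(st['clock'],2))
E
python3 -c "
from h import *
go(578,35,255,1.676)"
```

```text
travel cm [ 53.72 -43.37   0.13] twist -70.66 | at [ 278.4 -587.   255.8] yaw 0.4427 rp [-3.1405 -0.    ] F [-0.  -0.2 -0.3] w 85.3 t 0.2
```

```bash
python3 -m inch '{"travel":[[1.5,-1.2,0],[4,-3.2,0],[7,-5.6,0],[10,-8,0],[13,-10.4,0],[16,-12.9,0],[19,-15.3,0],[22,-17.7,0],[25,-20.2,0],[27,-21.8,0]],"twist":[-3,-7,-11,-15,-19,-23,-27,-31,-34,-36],"fingers":[7,6,5,4,4,4,4,4,4,4]}'; python3 -c "
from h import *
go(578,35,255,1.676)"
```

```text
clock: 1.03
eef_pos: [430.5, -270.5, 256.5]
tool_rot: [-3.141, -0.002, 1.077]
force: [0.5, 0.0, -0.2]
width: 40.0
travel cm [33.89 -1.49  0.21] twist -34.3 | at [ 430.5 -270.5  256.5] yaw 1.0773 rp [-3.1414e+00 -1.9000e-03] F [ 0.5  0.  -0.2] w 40.0 t 1.03
```

```bash
python3 -m inch '{"travel":[[1.5,-0.1,0],[4,-0.2,0],[8,-0.3,0],[12,-0.5,0],[16,-0.7,0],[20,-0.9,0],[24,-1.1,0],[28,-1.2,0],[32,-1.4,0],[33.9,-1.5,0.2]],"twist":[-3,-7,-11,-15,-19,-23,-27,-31,-34,-34.3],"fingers":[4,4,4,4,4,4,4,4,4,4]}'; python3 -m inch '{"travel":[[0,0,0],[0,0,0],[0,0,0],[0,0,0],[0,0,0],[0,0,0],[0,0,0],[0,0,0],[0,0,0],[0,0,0]],"twist":[0,0,0,0,0,0,0,0,0,0],"fingers":[4,4,4,4,4,4,4,4,4,4]}' >/dev/null;python3 - <<'E'
from h import *
go(578,35,165,1.676)
s=get('scene');t=get('top')
import pickle; pickle.dump((s,t),open('im1.pkl','wb'))
crop(s,170,90,290,250,'s2.png',4); crop(t,200,100,320,210,'t4.png',5)
E
```

```text
clock: 1.87
eef_pos: [580.6, 35.2, 254.7]
tool_rot: [3.138, -0.003, 1.677]
force: [-0.0, 0.0, 0.3]
width: 40.1
travel cm [0.5  0.01 8.94] twist -0.36 | at [578.3  30.  254.4] yaw 1.6697 rp [3.1415 0.    ] F [ 0.7 -0.3 -0.2] w 40.2 t 2.7
s2.png 4 (640, 480, 3)
t4.png 5 (550, 600, 3)
```

View pics/s2.png

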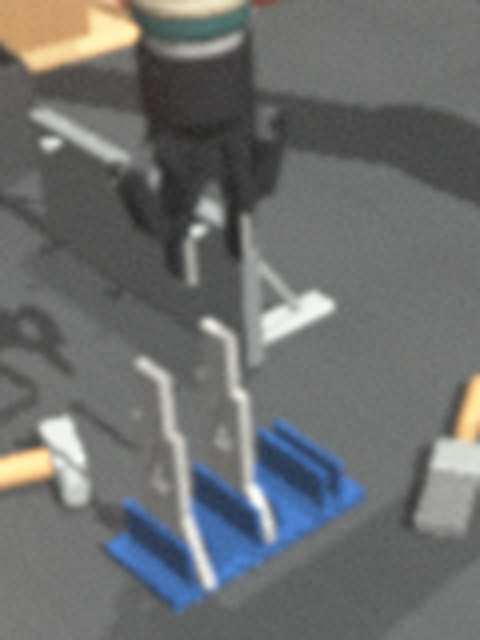

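View pics/t4.png

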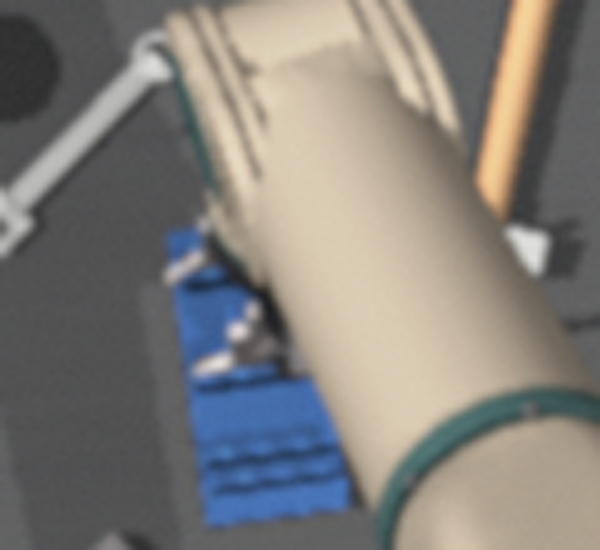

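```bash
python3 - <<'E'
from h import *
import pickle
s,t=pickle.load(open('im1.pkl','rb'))
c,q=np.cos(.105),np.sin(.105)
P=np.array([[578.3+d*c-e*q,30+d*q+e*c,z] for d in(-20,20) for e in (-11,11) for z in(226,240,255)])
crop(s,200,110,250,175,'s3.png',9,pts=proj(s,P))
E
```

```text
s3.png 9 (585, 450, 3)
```

View pics/s3.png

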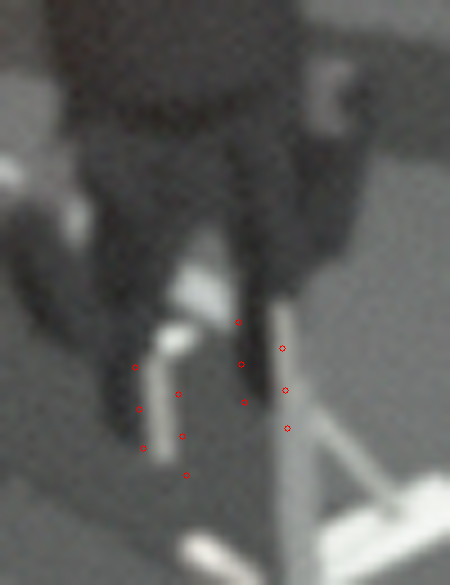

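```bash
python3 -m inch '{"travel":[[0.2,0,1],[0.5,0,2.5],[0.5,0,4],[0.5,0,5.5],[0.5,0,7],[0.5,0,8],[0.5,0,8.7],[0.5,0,8.9],[0.5,0,8.9],[0.5,0,8.9]],"twist":[0,0,0,0,0,0,0,0,0,0],"fingers":[4,4,4,4,4,4,4,4,4,4]}'; python3 - <<'E'
from h import *
go(578,35,165,1.676)
s=get('scene');t=get('top')
crop(s,170,110,270,250,'s4.png',4)
E
```

```text
clock: 3.63
eef_pos: [578.3, 35.2, 165.8]
tool_rot: [3.141, -0.0, 1.67]
force: [0.9, -0.6, -0.5]
width: 40.2
travel cm [-0.02 -0.03  0.08] twist -0.36 | at [578.3  35.2 165.8] yaw 1.6698 rp [ 3.1406e+00 -1.0000e-04] F [ 0.9 -0.6 -0.5] w 40.2 t 3.63
s4.png 4 (560, 400, 3)
```

View pics/s4.png

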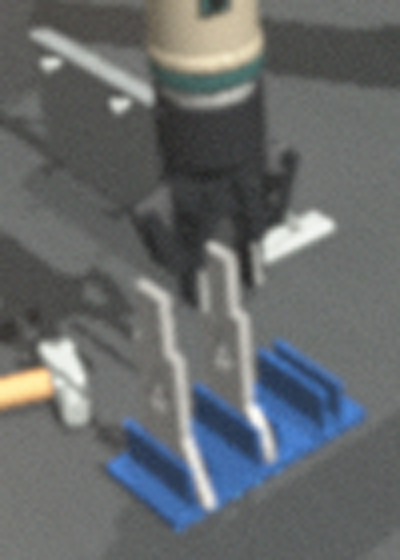

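```bash
python3 -m inch '{"travel":[[0,0,0],[0,0,0],[0,0,0],[0,0,0],[0,0,0],[0,0,0],[0,0,0],[0,0,0],[0,0,0],[0,0,0]],"twist":[0,0,0,0,0,0,0,0,0,0],"fingers":[2,0,0,0,0,0,0,0,0,0]}' ; python3 - <<'E'
from h import *
go(578,35,165,1.676)
E
```

```text
clock: 4.57
eef_pos: [578.4, 35.1, 165.9]
tool_rot: [3.14, 0.0, 1.67]
force: [0.1, 0.5, 4.9]
width: 7.5
travel cm [-0.01 -0.04  0.09] twist -0.36 | at [578.4  35.1 165.9] yaw 1.6697 rp [3.1402 0.    ] F [0.1 0.5 4.9] w 7.5 t 4.57
```

```bash
python3 -m inch '{"travel":[[0,0,-0.5],[0,0,-1.2],[0,0,-2.2],[0,0,-3.5],[0,0,-5],[0,0,-6.5],[0,0,-8],[0,0,-9],[0,0,-9.5],[0,0,-9.5]],"twist":[0,0,0,0,0,0,0,0,0,0],"fingers":[0,0,0,0,0,0,0,0,0,0]}' ; python3 - <<'E'
from h import *
go(535,-291,260,1.681)
E
```

```text
clock: 5.4
eef_pos: [578.1, 35.1, 261.5]
tool_rot: [3.14, 0.0, 1.67]
force: [0.7, 0.4, -1.9]
width: 7.2
travel cm [-32.03  -7.51   0.15] twist -0.65 | at [578.1  35.1 261.5] yaw 1.6696 rp [3.14e+00 1.00e-04] F [ 0.7  0.4 -1.9] w 7.2 t 5.4
```

```bash
python3 -m inch '{"travel":[[-1,-0.2,0],[-3,-0.7,0],[-6.5,-1.5,0],[-10,-2.4,0],[-13.5,-3.2,0],[-17,-4,0],[-20.5,-4.8,0],[-24,-5.6,0],[-27,-6.3,0],[-29,-6.8,0]],"twist":[0,0,0,0,-0.3,-0.6,-0.6,-0.6,-0.6,-0.6],"fingers":[0,0,0,0,0,0,0,0,0,0]}' ;python3 -m inch '{"travel":[[-1,-0.2,0],[-2,-0.4,0],[-2.7,-0.6,0],[-3,-0.7,0.5],[-3,-0.7,1],[-3,-0.7,1.5],[-3,-0.7,2],[-3,-0.7,2],[-3,-0.7,2],[-3,-0.7,2]],"twist":[0,0,0,0,0,0,0,0,0,0],"fingers":[0,0,0,0,0,0,0,0,0,0]}' ; python3 - <<'E'
from h import *
import pickle
s=get('scene');t=get('top')
pickle.dump((s,t),open('im2.pkl','wb'))
crop(s,130,60,250,170,'s5.png',6)
crop(t,290,150,440,260,'t5.png',5)
go(514,-294,201,1.681)
E
```

```text
clock: 6.23
eef_pos: [536.1, -265.5, 258.8]
tool_rot: [-3.138, 0.001, 1.675]
force: [0.3, -0.8, -2.5]
width: 7.3
clock: 7.07
eef_pos: [535.5, -290.3, 240.4]
tool_rot: [3.141, -0.0, 1.681]
force: [0.2, 0.3, -1.8]
width: 7.4
s5.png 6 (660, 720, 3)
t5.png 5 (550, 750, 3)
travel cm [-0.09 -2.17  3.96] twist -0.02 | at [ 535.5 -290.7  240.6] yaw 1.6806 rp [3.141e+00 3.000e-04] F [-0.6 -0.1 -3. ] w 7.5 t 7.17
```

View pics/s5.png

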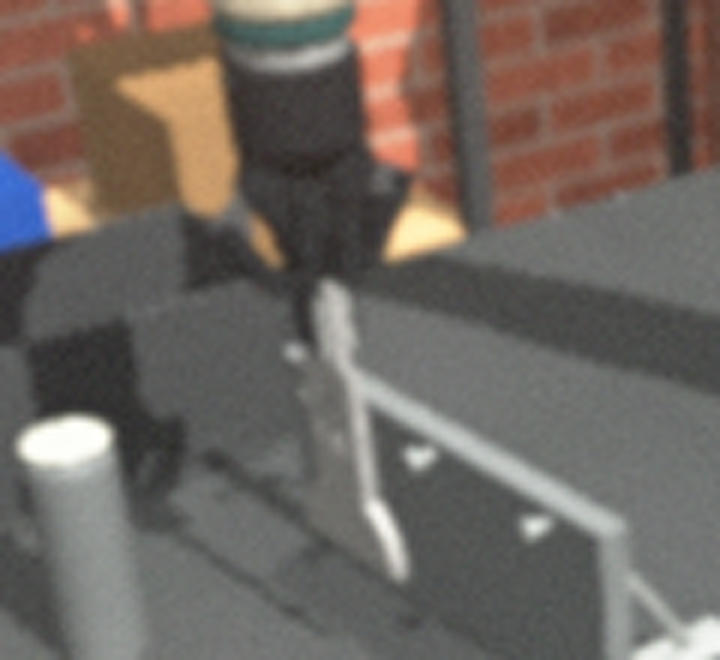

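View pics/t5.png

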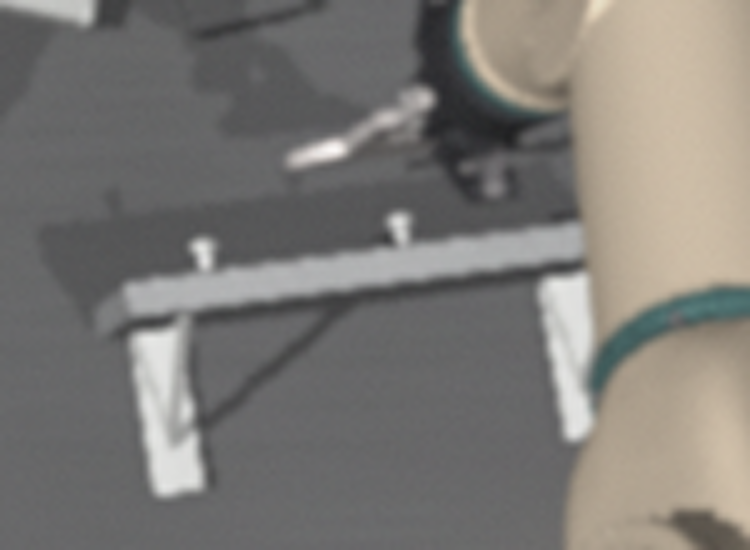

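```bash
cat >> h.py <<'E'
def ovl(s,t,kind,x,y,yaw,z0,rail,name,sb=(170,90,240,175),tb=(300,150,420,235)):
    L=[tmpl(kind,x,y,yaw,z0,e) for e in(-4,4)]
    c,q=np.cos(rail[2]),np.sin(rail[2])
    w=lambda l:np.array([[rail[0]+c*a-q*b,rail[1]+q*a+c*b,zz] for a,b,zz in l])
    L.append(w([[0,165,137],[0,-165,137],[-20,-165,137],[-20,165,137]]))
    for d in(115,0,-115): L+= [w([[X,d+7*np.cos(a),125+7*np.sin(a)] for a in np.linspace(0,6.28,16)]) for X in(13,18)]
    crop(s,*sb,name+'s.png',lines=[proj(s,l) for l in L])
    crop(t,*tb,name+'t.png',lines=[proj(t,l) for l in L])
E
python3 - <<'E'
from h import *
import pickle
s,t=pickle.load(open('im2.pkl','rb'))
ovl(s,t,'halfround',535.5,-290.7,1.6806-np.pi/2,84.7,(474,-298.5,.11),'p1')
E
```

```text
p1s.png 7 (595, 490, 3)
p1t.png 6 (510, 720, 3)
```

View pics/p1s.png

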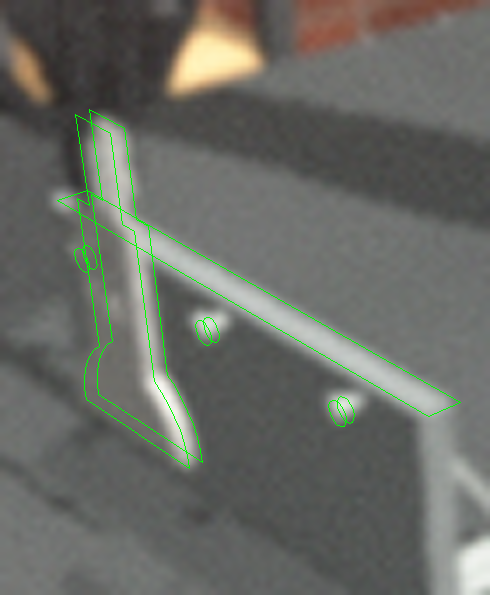

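View pics/p1t.png

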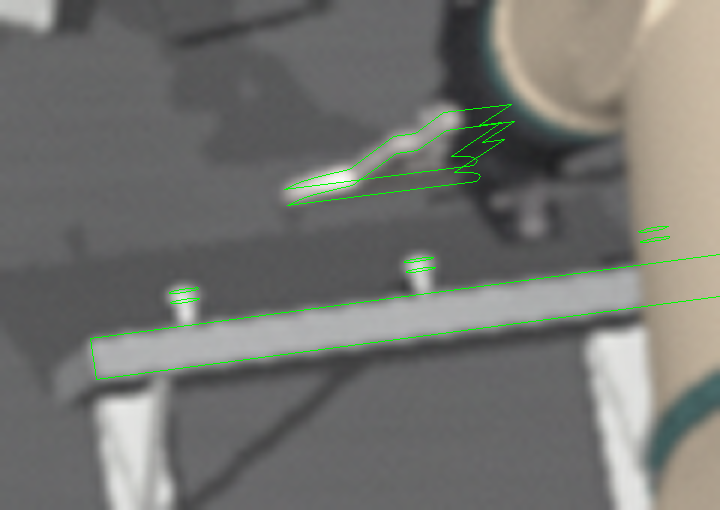

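```bash
python3 -m inch '{"travel":[[0,-0.2,0.5],[-0.1,-0.6,1.2],[-0.1,-1,2],[-0.1,-1.4,2.8],[-0.1,-1.8,3.4],[-0.1,-2.1,3.8],[-0.1,-2.2,4],[-0.1,-2.2,4],[-0.1,-2.2,4],[-0.1,-2.2,4]],"twist":[0,0,0,0,0,0,0,0,0,0],"fingers":[0,0,0,0,0,0,0,0,0,0]}' ; python3 - <<'E'
from h import *
import pickle
s=get('scene');t=get('top')
pickle.dump((s,t),open('im2.pkl','wb'))
go(474+6*np.cos(.11),-298.5+6*np.sin(.11),201,1.681)
e=ctrl.read_state()['eef_pos']
ovl(s,t,'halfround',e[0],e[1],.11,e[2]-155.9,(474,-298.5,.11),'p2')
E
```

```text
clock: 8.0
eef_pos: [514.0, -294.2, 200.7]
tool_rot: [3.14, 0.0, 1.68]
force: [0.3, -0.1, -2.9]
width: 7.4
travel cm [ 0.01 -3.42 -0.03] twist -0.03 | at [ 513.9 -294.2  200.7] yaw 1.6804 rp [3.1406e+00 5.0000e-04] F [ 0.  -0.1 -2.7] w 6.9 t 8.1
p2s.png 7 (595, 490, 3)
p2t.png 6 (510, 720, 3)
```

View pics/p2s.png

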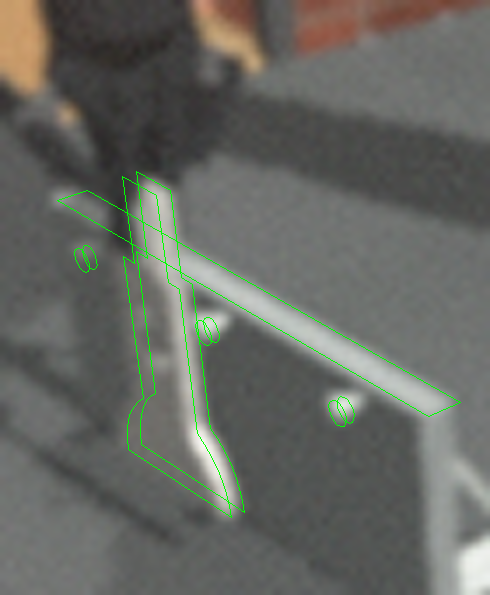

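View pics/p2t.png

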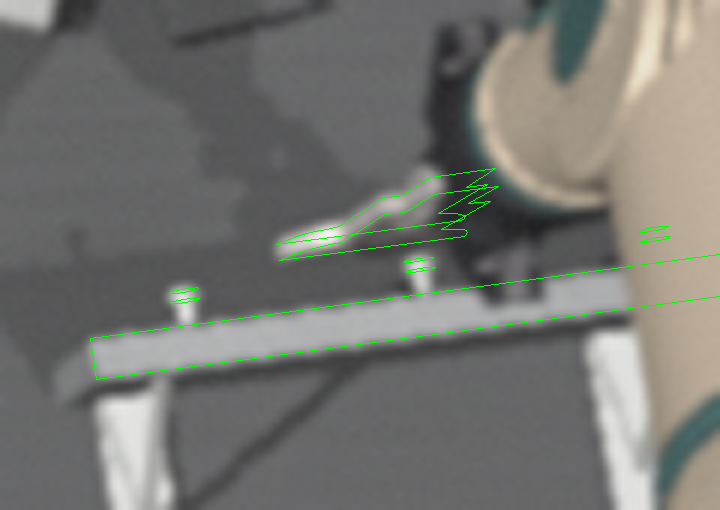

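```bash
python3 -m inch '{"travel":[[0,-0.3,0],[0,-0.7,0],[0,-1.1,0],[0,-1.5,0],[0,-1.8,0],[0,-2.1,0],[0,-2.3,0],[0,-2.4,0],[0,-2.4,0],[0,-2.4,0]],"twist":[0,0,0,0,0,0,0,0,0,0],"fingers":[0,0,0,0,0,0,0,0,0,0]}' ; python3 - <<'E'
from h import *
import pickle
s=get('scene');t=get('top')
pickle.dump((s,t),open('im2.pkl','wb'))
go(474+6*np.cos(.11),-298.5+6*np.sin(.11),201,1.681)
e=ctrl.read_state()['eef_pos']
ovl(s,t,'halfround',e[0],e[1],.11,e[2]-155.9,(474,-298.5,.11),'p3')
E
```

```text
clock: 8.93
eef_pos: [489.7, -296.8, 200.4]
tool_rot: [3.141, 0.0, 1.68]
force: [0.1, 0.3, -2.5]
width: 7.3
travel cm [ 0.   -0.99 -0.07] twist -0.04 | at [ 489.8 -296.8  200.3] yaw 1.6803 rp [3.1413 0.    ] F [ 0.8 -1.1 -1.9] w 7.6 t 9.03
p3s.png 7 (595, 490, 3)
p3t.png 6 (510, 720, 3)
```

View pics/p3s.png

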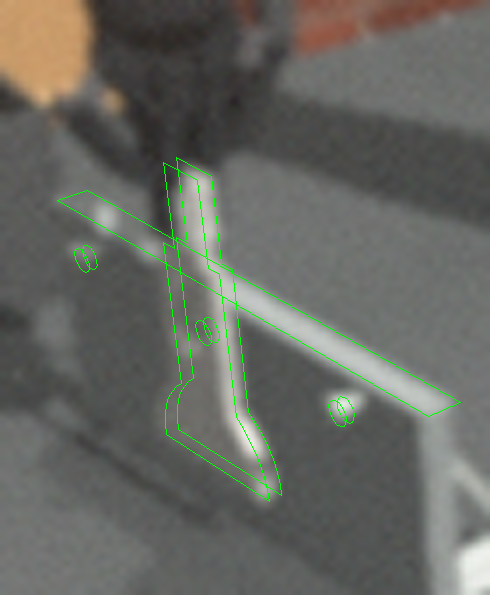

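View pics/p3t.png

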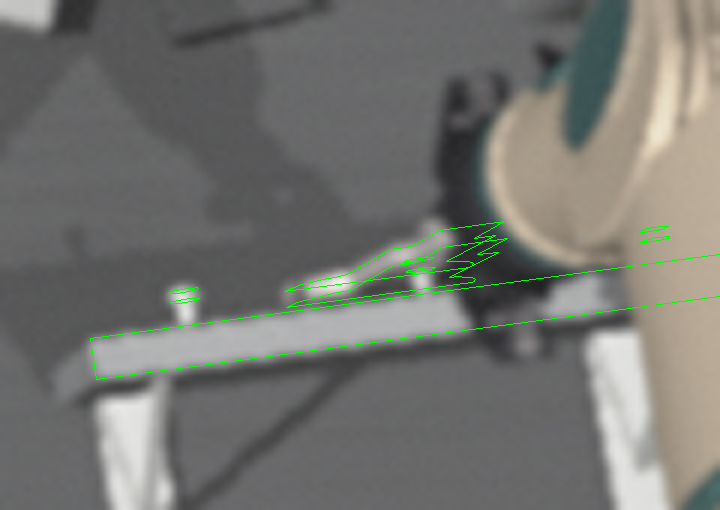

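```bash
python3 -m inch '{"travel":[[0,-0.1,0],[0,-0.2,0],[0,-0.3,0],[0,-0.4,0],[0,-0.5,0],[0,-0.6,0],[0,-0.7,0],[0,-0.8,0],[0,-0.9,0],[0,-0.9,0]],"twist":[0,0,0,0,0,0,0,0,0,0],"fingers":[0,0,0,0,0,0,0,0,0,0]}' ; python3 -c "
from h import *
go(474+6*np.cos(.11),-298.5+6*np.sin(.11),173,1.681)"
```

```text
clock: 9.87
eef_pos: [480.3, -297.9, 200.3]
tool_rot: [-3.141, -0.0, 1.68]
force: [0.2, 0.3, -2.2]
width: 6.9
travel cm [ 0.01 -0.03  2.73] twist -0.06 | at [ 480.3 -297.9  200.3] yaw 1.68 rp [-3.1414 -0.    ] F [ 0.2  0.3 -2.2] w 6.9 t 9.87
```

```bash
python3 -m inch '{"travel":[[0,0,0.2],[0,0,0.4],[0,0,0.6],[0,0,0.8],[0,0,1],[0,0,1.2],[0,0,1.4],[0,0,1.6],[0,0,1.7],[0,0,1.7]],"twist":[0,0,0,0,0,0,0,0,0,0],"fingers":[0,0,0,0,0,0,0,0,0,0]}' ; python3 -c "
from h import *
go(474+6*np.cos(.11),-298.5+6*np.sin(.11),173,1.681)"
```

```text
clock: 10.7
eef_pos: [480.4, -297.8, 183.0]
tool_rot: [-3.141, -0.0, 1.68]
force: [-0.7, -0.5, -1.9]
width: 7.3
travel cm [ 0.   -0.05  1.  ] twist -0.05 | at [ 480.4 -297.8  183. ] yaw 1.6801 rp [-3.1412e+00 -3.0000e-04] F [-0.7 -0.5 -1.9] w 7.3 t 10.7
```

```bash
python3 -m inch '{"travel":[[0,0,0.1],[0,0,0.2],[0,0,0.3],[0,0,0.4],[0,0,0.5],[0,0,0.6],[0,0,0.7],[0,0,0.8],[0,0,0.9],[0,0,0.9]],"twist":[0,0,0,0,0,0,0,0,0,0],"fingers":[0,0,0,0,0,0,0,0,0,0]}' ; python3 - <<'E'
from h import *
import pickle
go(474+6*np.cos(.11),-298.5+6*np.sin(.11),173,1.681)
s=get('scene');t=get('top')
e=ctrl.read_state()['eef_pos']
ovl(s,t,'halfround',e[0],e[1],.11,e[2]-155.9,(474,-298.5,.11),'p4')
E
```

```text
clock: 11.53
eef_pos: [480.5, -297.8, 174.1]
tool_rot: [-3.141, -0.0, 1.68]
force: [0.4, 0.3, -1.0]
width: 7.2
travel cm [-0.   -0.05  0.11] twist -0.04 | at [ 480.5 -297.8  174.1] yaw 1.6803 rp [-3.1413e+00 -2.0000e-04] F [ 0.4  0.3 -1. ] w 7.2 t 11.53
p4s.png 7 (595, 490, 3)
p4t.png 6 (510, 720, 3)
```

View pics/p4s.png

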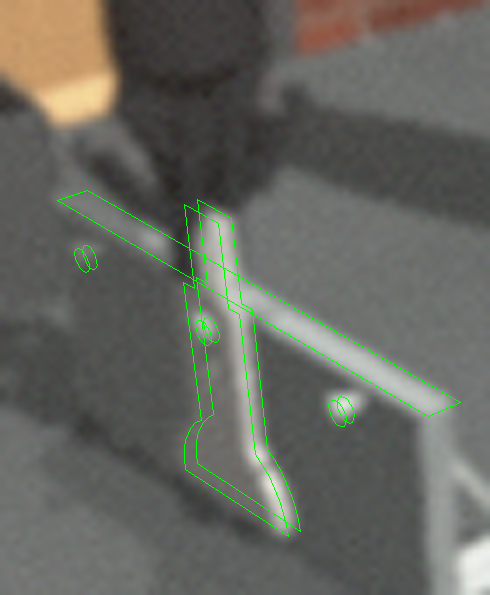

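```bash
python3 -m inch '{"travel":[[0,0,0.05],[0,0,0.1],[0,0,0.1],[0,0,0.15],[0,0,0.15],[0,0,0.2],[0,0,0.2],[0,0,0.2],[0,0,0.2],[0,0,0.2]],"twist":[0,0,0,0,0,0,0,0,0,0],"fingers":[0,0,0,0,0,0,0,0,0,0]}' ; python3 -m inch '{"travel":[[0,0,0.05],[0,0,0.1],[0,0,0.1],[0,0,0.15],[0,0,0.15],[0,0,0.2],[0,0,0.2],[0,0,0.2],[0,0,0.2],[0,0,0.2]],"twist":[0,0,0,0,0,0,0,0,0,0],"fingers":[0,0,0,0,0,0,0,0,0,0]}'
```

```text
clock: 12.47
eef_pos: [480.7, -297.9, 172.6]
tool_rot: [3.141, 0.0, 1.68]
force: [-0.5, 1.0, 2.7]
width: 7.2
clock: 13.3
eef_pos: [480.8, -297.9, 172.2]
tool_rot: [3.141, 0.001, 1.68]
force: [-5.4, 2.4, 15.4]
width: 7.0
```

```bash
python3 -m inch '{"travel":[[0,0,-0.1],[0,0,-0.2],[0,0,-0.2],[0,0,-0.2],[0,0,-0.2],[0,0,-0.2],[0,0,-0.2],[0,0,-0.2],[0,0,-0.2],[0,0,-0.2]],"twist":[0,0,0,0,0,0,0,0,0,0],"fingers":[0,0,1,1.5,2,3,3,3,3,3]}' ; python3 -m inch '{"travel":[[0,0,-0.4],[0,0,-1],[0,0,-2],[0,0,-3],[0,0,-4],[0,0,-5.5],[0,0,-7],[0,0,-8],[0,0,-8.5],[0,0,-8.5]],"twist":[0,0,0,0,0,0,0,0,0,0],"fingers":[3,3,3,3,3,3,3,3,3,3]}'
python3 -c "
from h import *
go(640,48,256,1.676)"
```

```text
clock: 14.13
eef_pos: [480.6, -297.8, 172.3]
tool_rot: [3.142, -0.0, 1.68]
force: [-0.9, 0.6, -1.1]
width: 29.9
clock: 14.97
eef_pos: [481.3, -298.2, 258.9]
tool_rot: [3.139, 0.002, 1.68]
force: [0.8, -0.1, -0.1]
width: 30.2
travel cm [32.68 19.55  0.28] twist 0.23 | at [ 481.3 -298.2  258.9] yaw 1.68 rp [3.1393e+00 1.8000e-03] F [ 0.8 -0.1 -0.1] w 30.2 t 14.97
```

```bash
python3 -m inch '{"travel":[[1,0.6,0],[3.5,2.1,0],[7,4.2,0],[10.5,6.3,0],[14,8.4,0],[17.5,10.5,0],[21,12.6,0],[24.5,14.7,0],[28,16.8,0],[30,18,0]],"twist":[0,0,0,0,0,0,0,0,0,0],"fingers":[3,3,3,3,3,3,3,3,3,3]}' ; python3 -m inch '{"travel":[[1,0.7,0],[2,1.3,0],[2.6,1.7,0],[2.9,1.9,0],[2.9,1.9,0],[2.9,1.9,0],[2.9,1.9,0],[2.9,1.9,0],[2.9,1.9,0],[2.9,1.9,0]],"twist":[0,0,0,0,0,0,0,0,0,0],"fingers":[4,4,4,4,4,4,4,4,4,4]}'
python3 - <<'E'
from h import *
import pickle
s=get('scene');t=get('top')
pickle.dump((s,t),open('im3.pkl','wb'))
ovl(s,t,'halfround',480.5,-297.8,.11,17,(474,-298.5,.11),'p5')
crop(t,100,140,260,260,'t6.png',5)
go(643,50,165,1.676)
E
```

```text
clock: 15.8
eef_pos: [627.3, 27.6, 256.3]
tool_rot: [-3.141, -0.004, 1.686]
force: [-0.5, 1.2, 1.6]
width: 30.1
clock: 16.63
eef_pos: [642.4, 50.3, 257.4]
tool_rot: [3.142, 0.0, 1.679]
force: [0.1, -0.1, -0.6]
width: 40.2
p5s.png 7 (595, 490, 3)
p5t.png 6 (510, 720, 3)
t6.png 5 (600, 800, 3)
travel cm [-0.07  0.05  9.24] twist 0.22 | at [642.5  50.7 257.4] yaw 1.6799 rp [3.1415 0.    ] F [ 0.  -0.1 -0.3] w 40.1 t 16.73
```

View pics/p5s.png

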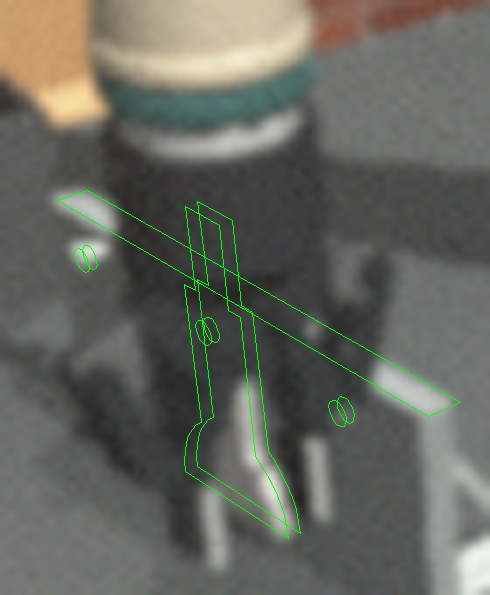

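View pics/p5t.png

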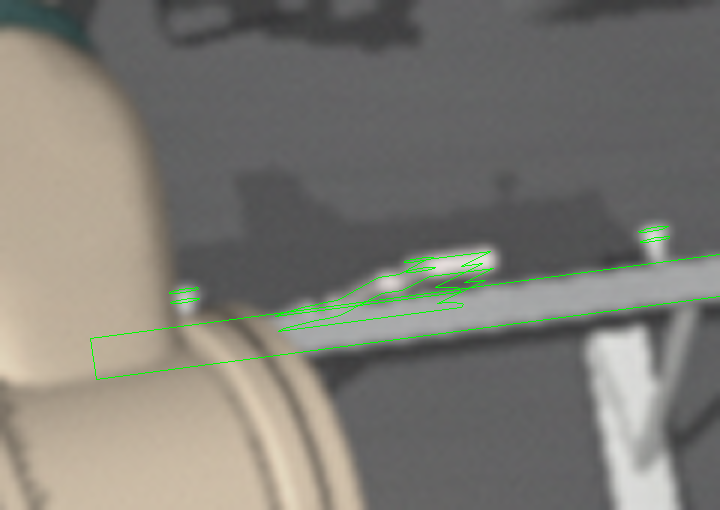

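View pics/t6.png

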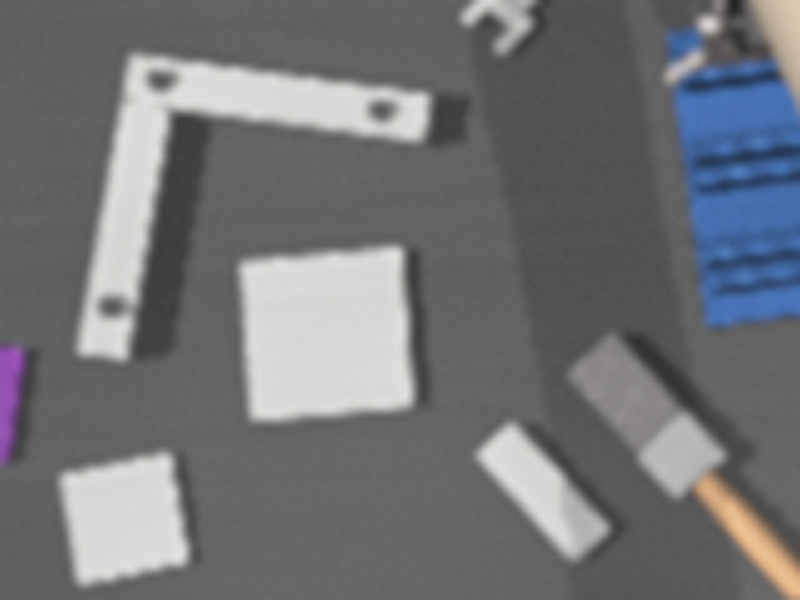

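```bash
python3 -m inch '{"travel":[[0,0,1],[-0.1,0,2.5],[-0.1,0,4],[-0.1,0,5.5],[-0.1,0,7],[-0.1,0,8],[-0.1,0,8.8],[-0.1,0,9.2],[-0.1,0,9.2],[-0.1,0,9.2]],"twist":[0,0,0.2,0.2,0.2,0.2,0.2,0.2,0.2,0.2],"fingers":[4,4,4,4,4,4,4,4,4,4]}'; python3 -m inch '{"travel":[[0,0,0],[0,0,0],[0,0,0],[0,0,0],[0,0,0],[0,0,0],[0,0,0],[0,0,0],[0,0,0],[0,0,0]],"twist":[0,0,0,0,0,0,0,0,0,0],"fingers":[2,0,0,0,0,0,0,0,0,0]}' ; python3 -m inch '{"travel":[[0,0,-0.5],[0,0,-1.2],[0,0,-2.2],[0,0,-3.5],[0,0,-5],[0,0,-6.5],[0,0,-8],[0,0,-9],[0,0,-9.5],[0,0,-9.5]],"twist":[0,0,0,0,0,0,0,0,0,0],"fingers":[0,0,0,0,0,0,0,0,0,0]}' ; python3 - <<'E'
from h import *
c,q=np.cos(.11),np.sin(.11)
sx,sy=474+115*q,-298.5-115*c
print(sx,sy)
go(sx+60*c,sy+60*q,240,1.681)
E
```

```text
clock: 17.57
eef_pos: [642.9, 50.1, 165.6]
tool_rot: [3.141, -0.0, 1.677]
force: [0.7, 0.6, 0.3]
width: 40.5
clock: 18.4
eef_pos: [643.2, 50.1, 166.2]
tool_rot: [3.14, -0.0, 1.677]
force: [-0.3, -0.1, 5.2]
width: 7.3
clock: 19.23
eef_pos: [643.1, 50.0, 261.7]
tool_rot: [3.139, 0.0, 1.677]
force: [0.1, -0.9, -0.9]
width: 7.4
486.62450459627513 -412.8049512650201
travel cm [-44.35 -14.45   2.14] twist -0.25 | at [643.1  50.  261.7] yaw 1.6767 rp [3.1395 0.    ] F [ 0.1 -0.9 -0.9] w 7.4 t 19.23
```

```bash
python3 - <<'E'
from h import *
import pickle
s,t=pickle.load(open('im0.pkl','rb'))
print(unproj(t,np.array([[634,209]])*.64,150)); print(unproj(t,np.array([[608,228]])*.64,0)); print(unproj(s,np.array([[221,209]])*.64,150))
E
```

```text
[[ 658.57879709 -406.22621905  150.        ]]
[[ 660.41767763 -404.05326329    0.        ]]
[[ 663.12088689 -400.51264931  150.        ]]
```

```bash
python3 -m inch '{"travel":[[-1,-0.6,0],[-3,-1.8,0],[-6.5,-3.5,0],[-10,-5.5,0],[-13.5,-7.5,0],[-17,-9.5,0],[-20.5,-11.2,0],[-24,-12.5,0],[-27.5,-13.3,0],[-31,-13.7,0]],"twist":[0,0,0,0,-0.2,-0.2,-0.2,-0.2,-0.2,-0.2],"fingers":[0,0,0,0,0,0,0,0,0,0]}' ;python3 -m inch '{"travel":[[-2,-0.1,0],[-5,-0.3,0],[-8,-0.4,0],[-10.5,-0.6,0],[-12.5,-0.7,0.5],[-13.3,-0.8,1],[-13.3,-0.8,1.5],[-13.3,-0.8,2],[-13.3,-0.8,2],[-13.3,-0.8,2]],"twist":[0,0,0,0,0,0,0,0,0,0],"fingers":[0,0,0,0,0,0,0,0,0,0]}' ; python3 - <<'E'
from h import *
c,q=np.cos(.11),np.sin(.11)
sx,sy=474+115*q,-298.5-115*c
go(sx+40*c,sy+40*q,201.2,1.681)
E
```

```text
clock: 20.07
eef_pos: [535.9, -275.5, 259.3]
tool_rot: [-3.138, -0.001, 1.679]
force: [0.8, -0.4, -1.6]
width: 7.0
clock: 20.9
eef_pos: [546.0, -403.5, 239.8]
tool_rot: [-3.141, -0.002, 1.683]
force: [0.1, 0.4, -1.1]
width: 7.0
travel cm [-0.28 -2.    3.86] twist 0.11 | at [ 546.  -403.5  239.8] yaw 1.683 rp [-3.1409e+00 -2.1000e-03] F [ 0.1  0.4 -1.1] w 7.0 t 20.9
```

```bash
python3 -m inch '{"travel":[[0,0,0],[0,0,0],[0,-0.5,0.5],[0,-1,1.2],[0,-1.4,2],[0,-1.7,2.8],[0,-2,3.5],[0,-2,3.9],[0,-2,3.9],[0,-2,3.9]],"twist":[0,0,0,0,0,0,0,0,0,0],"fingers":[0,0,0,0,0,0,0,0,0,0]}' ; python3 - <<'E'
from h import *
c,q=np.cos(.11),np.sin(.11)
sx,sy=474+115*q,-298.5-115*c
go(sx+40*c,sy+40*q,201.2,1.681)
s=get('scene');t=get('top')
e=ctrl.read_state()['eef_pos']
ovl(s,t,'taper',e[0],e[1],.11,e[2]-156.2,(474,-298.5,.11),'p6',sb=(150,80,220,165),tb=(330,150,440,235))
E
```

```text
clock: 21.73
eef_pos: [526.0, -408.0, 201.0]
tool_rot: [3.142, -0.0, 1.68]
force: [0.6, 0.3, -1.6]
width: 7.4
travel cm [-0.05  0.03 -0.02] twist -0.04 | at [ 526. -408.  201.] yaw 1.6803 rp [ 3.1415e+00 -4.0000e-04] F [ 0.6  0.3 -1.6] w 7.4 t 21.73
p6s.png 7 (595, 490, 3)
p6t.png 7 (595, 770, 3)
```

View pics/p6s.png

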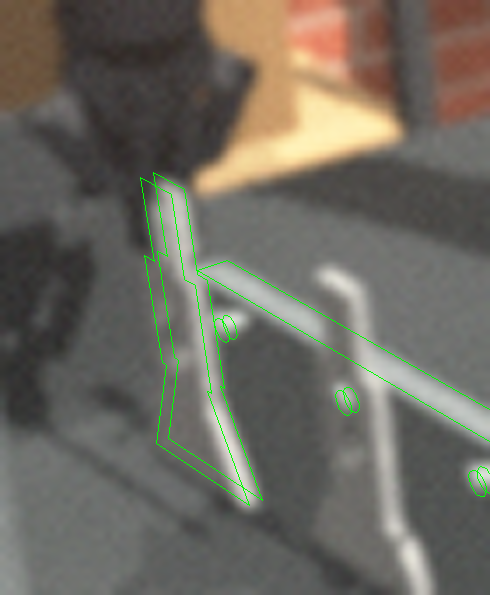

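View pics/p6t.png

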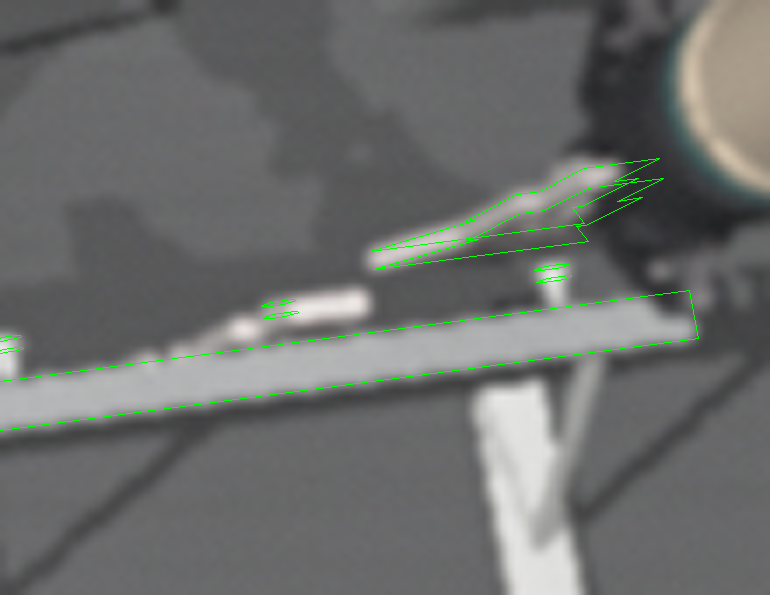

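```bash
python3 -m inch '{"travel":[[0,-0.3,0],[-0.05,-0.7,0],[-0.05,-1.1,0],[-0.05,-1.5,0],[-0.05,-1.8,0],[-0.05,-2,0],[-0.05,-2.1,0],[-0.05,-2.2,0],[-0.05,-2.3,0],[-0.05,-2.4,0]],"twist":[0,0,0,0,0,0,0,0,0,0],"fingers":[0,0,0,0,0,0,0,0,0,0]}' ;python3 -m inch '{"travel":[[0,-0.1,0],[0,-0.2,0],[0,-0.3,0],[0,-0.4,0],[0,-0.5,0],[0,-0.6,0],[0,-0.7,0],[0,-0.8,0],[0,-0.9,0],[0,-1,0]],"twist":[0,0,0,0,0,0,0,0,0,0],"fingers":[0,0,0,0,0,0,0,0,0,0]}' ; python3 - <<'E'
from h import *
c,q=np.cos(.11),np.sin(.11)
sx,sy=474+115*q,-298.5-115*c
go(sx+6*c,sy+6*q,173.2,1.681)
E
```

```text
clock: 22.67
eef_pos: [502.1, -411.1, 201.3]
tool_rot: [3.141, -0.0, 1.68]
force: [0.8, 0.3, -1.9]
width: 7.5
clock: 23.5
eef_pos: [492.0, -412.3, 201.3]
tool_rot: [3.142, 0.0, 1.68]
force: [0.3, 0.6, -1.8]
width: 7.3
travel cm [0.01 0.06 2.81] twist -0.04 | at [ 492.  -412.3  201.3] yaw 1.6803 rp [3.1415 0.    ] F [ 0.3  0.6 -1.8] w 7.3 t 23.5
```

```bash
python3 -m inch '{"travel":[[0,0,0.2],[0,0.05,0.4],[0,0.05,0.6],[0,0.05,0.8],[0,0.05,1],[0,0.05,1.2],[0,0.05,1.4],[0,0.05,1.6],[0,0.05,1.7],[0,0.05,1.7]],"twist":[0,0,0,0,0,0,0,0,0,0],"fingers":[0,0,0,0,0,0,0,0,0,0]}' ; python3 -m inch '{"travel":[[0,0,0.1],[0,0,0.2],[0,0,0.3],[0,0,0.4],[0,0,0.5],[0,0,0.6],[0,0,0.7],[0,0,0.8],[0,0,0.9],[0,0,1]],"twist":[0,0,0,0,0,0,0,0,0,0],"fingers":[0,0,0,0,0,0,0,0,0,0]}'; python3 - <<'E'
from h import *
c,q=np.cos(.11),np.sin(.11)
sx,sy=474+115*q,-298.5-115*c
go(sx+6*c,sy+6*q,173.2,1.681)
s=get('scene');t=get('top')
e=ctrl.read_state()['eef_pos']
ovl(s,t,'taper',e[0],e[1],.11,e[2]-156.2,(474,-298.5,.11),'p7',sb=(150,80,220,165),tb=(330,150,440,235))
E
```

```text
clock: 24.33
eef_pos: [492.4, -412.1, 184.0]
tool_rot: [-3.141, -0.0, 1.68]
force: [-0.2, 0.0, -1.8]
width: 7.4
clock: 25.17
eef_pos: [492.6, -412.2, 174.2]
tool_rot: [-3.142, -0.0, 1.68]
force: [-0.2, 0.5, -2.4]
width: 7.6
travel cm [0.01 0.   0.1 ] twist -0.05 | at [ 492.6 -412.2  174.2] yaw 1.6802 rp [-3.1416 -0.    ] F [-0.2  0.5 -2.4] w 7.6 t 25.17
p7s.png 7 (595, 490, 3)
p7t.png 7 (595, 770, 3)
```

View pics/p7s.png

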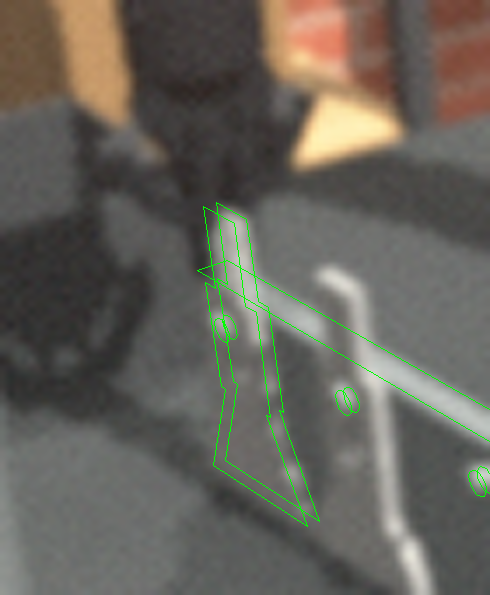

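Head shows in front of the plate at (225,325). Lower to contact.

```bash
python3 -m inch '{"travel":[[0,0,0.05],[0,0,0.1],[0,0,0.1],[0,0,0.15],[0,0,0.15],[0,0,0.2],[0,0,0.2],[0,0,0.2],[0,0,0.2],[0,0,0.2]],"twist":[0,0,0,0,0,0,0,0,0,0],"fingers":[0,0,0,0,0,0,0,0,0,0]}' ; python3 -m inch '{"travel":[[0,0,0.05],[0,0,0.05],[0,0,0.1],[0,0,0.1],[0,0,0.1],[0,0,0.1],[0,0,0.1],[0,0,0.1],[0,0,0.1],[0,0,0.1]],"twist":[0,0,0,0,0,0,0,0,0,0],"fingers":[0,0,0,0,0,0,0,0,0,0]}'
```

```text
clock: 26.1
eef_pos: [492.7, -412.3, 172.8]
tool_rot: [3.141, 0.0, 1.68]
force: [-1.6, 1.0, 5.0]
width: 7.4
clock: 26.93
eef_pos: [492.7, -412.3, 172.7]
tool_rot: [3.141, 0.001, 1.68]
force: [-3.4, 2.1, 11.8]
width: 7.5
```

```bash
python3 -m inch '{"travel":[[0,0,-0.1],[0,0,-0.1],[0,0,-0.1],[0,0,-0.1],[0,0,-0.1],[0,0,-0.1],[0,0,-0.1],[0,0,-0.1],[0,0,-0.1],[0,0,-0.1]],"twist":[0,0,0,0,0,0,0,0,0,0],"fingers":[0,0,1,1.5,2,3,3,3,3,3]}' ; python3 -m inch '{"travel":[[0,0,-0.4],[0,0,-1],[0,0,-2],[0,0,-3],[0,0,-4],[0,0,-5.5],[0,0,-7],[0,0,-8],[0,0,-8.5],[0,0,-8.5]],"twist":[0,0,0,0,0,0,0,0,0,0],"fingers":[3,3,3,3,3,3,3,3,3,3]}'
python3 -c "
from h import *
go(480,160,256,1.676)"
```

```text
clock: 27.77
eef_pos: [492.6, -412.2, 172.2]
tool_rot: [3.142, -0.0, 1.68]
force: [0.1, -0.8, 0.0]
width: 29.9
clock: 28.6
eef_pos: [493.2, -412.7, 259.1]
tool_rot: [3.139, 0.002, 1.68]
force: [0.3, 0.7, 0.4]
width: 29.7
travel cm [57.07  4.93  0.2 ] twist 0.23 | at [ 493.2 -412.7  259.1] yaw 1.6801 rp [3.1395e+00 2.1000e-03] F [0.3 0.7 0.4] w 29.7 t 28.6
```

```bash
python3 - <<'E'
from h import *
s=get('scene');t=get('top')
crop(t,100,130,260,250,'t7.png',5)
crop(t,300,180,440,255,'t8.png',5)
crop(s,150,80,250,180,'s8.png',6)
E
```

```text
t7.png 5 (600, 800, 3)
t8.png 5 (375, 700, 3)
s8.png 6 (600, 600, 3)
```

View pics/t7.png

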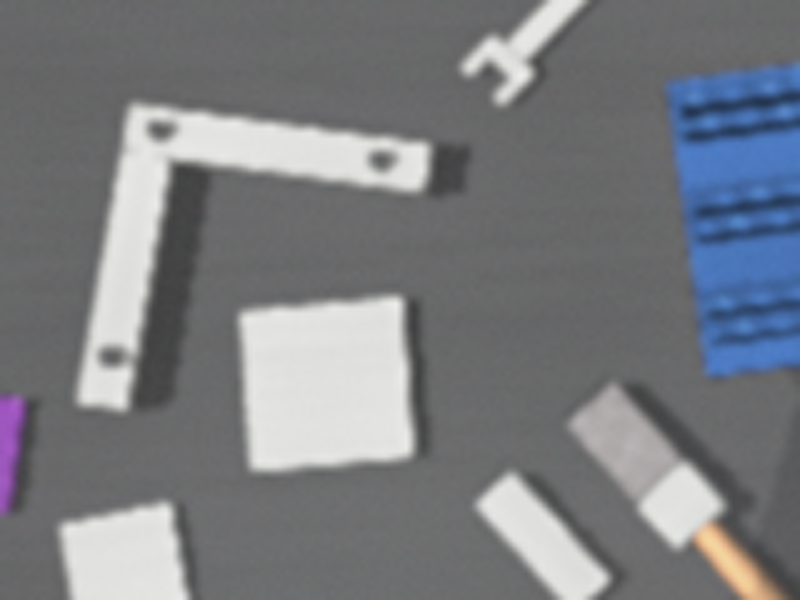

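View pics/t8.png

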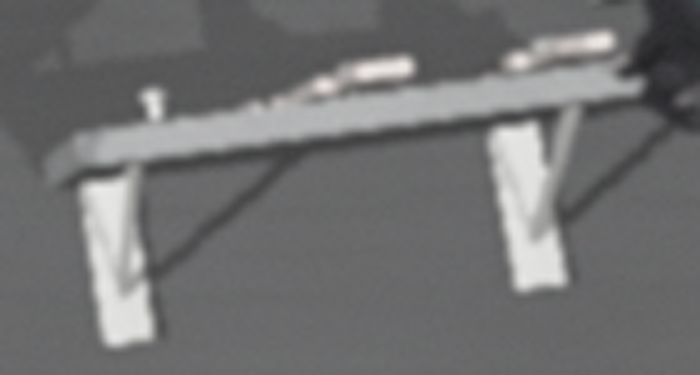

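View pics/s8.png

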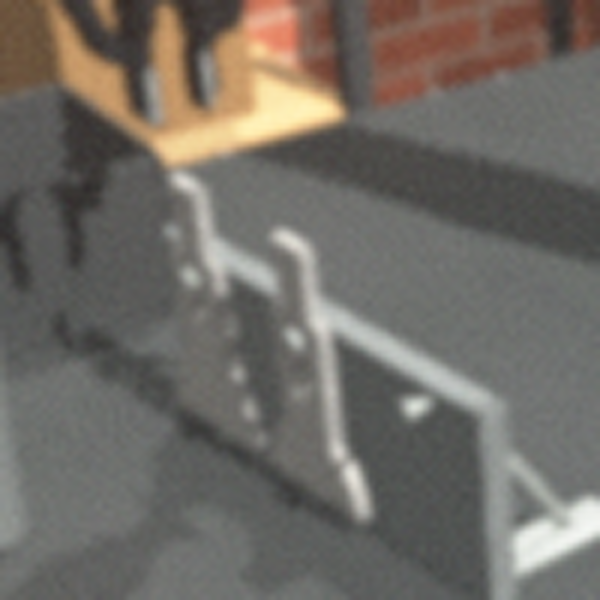

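```bash
cat >> h.py <<'E'
FX,FY,FA=622.1,407.7,-.155
def f2w(x,y): c,q=np.cos(FA),np.sin(FA); return FX+c*x-q*y, FY+q*x+c*y
def w2f(x,y): c,q=np.cos(FA),np.sin(FA); return c*(x-FX)+q*(y-FY), -q*(x-FX)+c*(y-FY)
def gof(x,y,z,yaw): print('f now',np.round(w2f(*ctrl.read_state()['eef_pos'][:2]),1)); go(*f2w(x,y),z,yaw)
E
python3 -c "
from h import *
gof(-218,-117,200,np.pi-.155)"
```

```text
f now [  -1.7 -830. ]
travel cm [74.48 -2.25  5.73] twist -74.85 | at [ 492.3 -412.1  257.1] yaw 1.6802 rp [-3.1412e+00 -2.0000e-04] F [ 0.1 -0.9 -0.5] w 30.0 t 28.7
```

```bash
python3 -m inch '{"travel":[[1.5,0.3,0],[4.5,0.9,0],[8,1.5,0],[12,2.1,0],[16,2.6,0],[20,3,0],[24,3.2,0],[28,3.3,0],[32,3.3,0],[36,3.2,0]],"twist":[0,0,0,-3,-8,-13,-18,-23,-28,-33],"fingers":[3,3,3,3,3,3,3,3,3,3]}'; python3 -c "
from h import *
gof(-218,-117,200,np.pi-.155)"
```

```text
clock: 29.53
eef_pos: [484.2, -49.1, 256.7]
tool_rot: [-3.141, -0.001, 2.26]
force: [0.5, 0.1, 0.4]
width: 30.0
f now [ -65.7 -472.6]
travel cm [34.99 16.48  5.69] twist -41.61 | at [484.2 -49.1 256.7] yaw 2.2604 rp [-3.1409e+00 -1.0000e-03] F [0.5 0.1 0.4] w 30.0 t 29.53
```

```bash
python3 -m inch '{"travel":[[2,1,0],[5.5,2.6,0],[9,4.3,0],[12.5,6,0],[16,7.6,0],[19.5,9.2,0],[23,10.8,0],[26.5,12.4,0],[30,14.1,1],[33,15.5,2]],"twist":[-4,-8,-12,-16,-20,-24,-28,-32,-37,-41.6],"fingers":[4,5,6,6,6,6,6,6,6,6]}'; python3 -m inch '{"travel":[[0,0,0],[0,0,0],[0,0,0],[0,0,0],[0,0,0],[0,0,0],[0,0,0],[0,0,0],[0,0,0],[0,0,0]],"twist":[0,0,0,0,0,0,0,0,0,0],"fingers":[6,6,6,6,6,6,6,6,6,6]}' ;python3 - <<'E'
from h import *
gof(-218,-117,60,np.pi-.155)
s=get('scene');t=get('top')
crop(t,100,130,260,250,'t9.png',5)
crop(s,230,180,420,320,'s9.png',4)
E
```

```text
clock: 30.37
eef_pos: [395.1, 305.3, 236.9]
tool_rot: [3.14, -0.0, 2.988]
force: [1.2, 0.6, -0.2]
width: 60.3
clock: 31.2
eef_pos: [396.3, 302.6, 237.4]
tool_rot: [3.142, 0.0, 2.982]
force: [1.3, -0.3, -0.1]
width: 59.9
f now [-206.9 -138.7]
travel cm [ 1.13  2.17 17.74] twist -0.27 | at [396.3 302.6 237.4] yaw 2.9819 rp [3.1415e+00 2.0000e-04] F [ 1.3 -0.3 -0.1] w 59.9 t 31.2
t9.png 5 (600, 800, 3)
s9.png 4 (560, 760, 3)
```

View pics/t9.png

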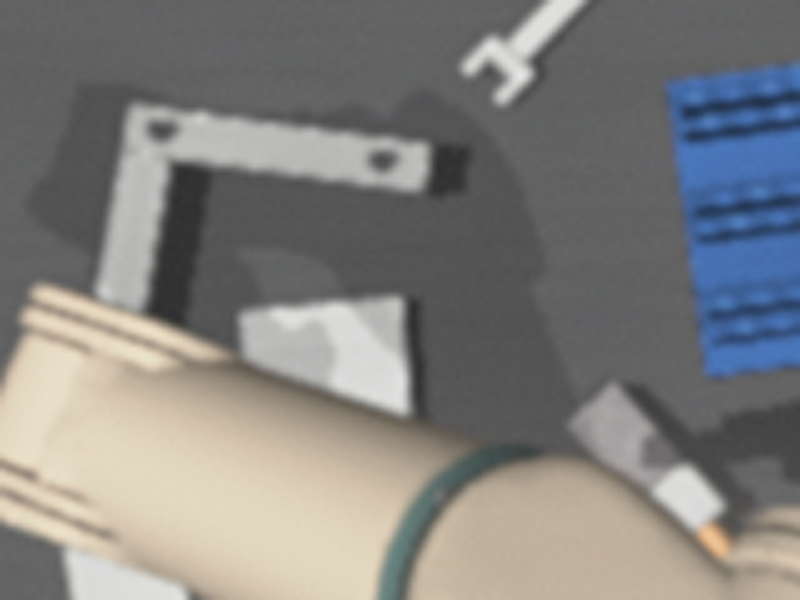

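View pics/s9.png

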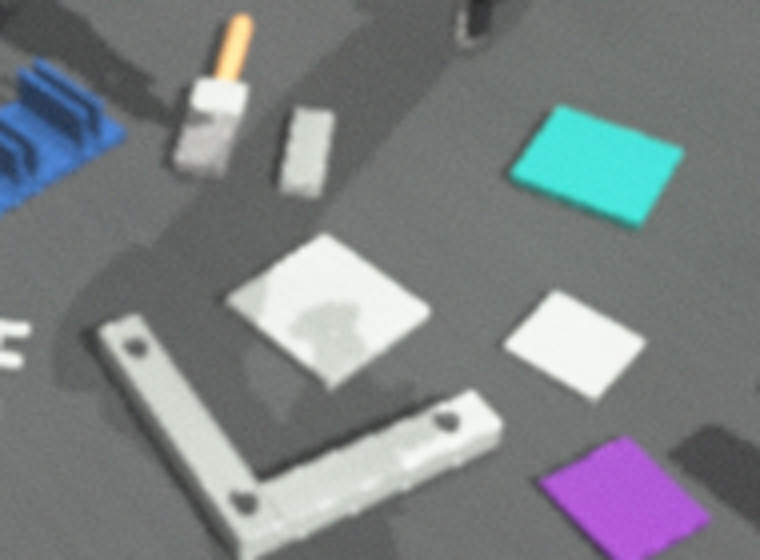

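```bash
python3 -m inch '{"travel":[[0.5,1,1],[1.1,2.1,3],[1.1,2.1,5.5],[1.1,2.1,8],[1.1,2.1,10.5],[1.1,2.1,13],[1.1,2.1,15.5],[1.1,2.1,17],[1.1,2.1,17.7],[1.1,2.1,17.7]],"twist":[0,-0.3,-0.3,-0.3,-0.3,-0.3,-0.3,-0.3,-0.3,-0.3],"fingers":[6,6,6,6,6,6,6,6,6,6]}'; python3 -m inch '{"travel":[[0,0,0.5],[0,0,1],[0,0,1.5],[0,0,2],[0,0,2.3],[0,0,2.5],[0,0,2.7],[0,0,2.9],[0,0,3.1],[0,0,3.2]],"twist":[0,0,0,0,0,0,0,0,0,0],"fingers":[6,6,6,6,6,6,6,6,6,6]}' ;python3 - <<'E'
from h import *
gof(-218,-117,60,np.pi-.155)
s=get('scene')
crop(s,290,130,410,220,'s10.png',6)
E
```

```text
clock: 32.13
eef_pos: [388.0, 324.8, 59.0]
tool_rot: [-3.14, -0.002, 2.988]
force: [-0.3, -0.9, -0.4]
width: 60.2
clock: 32.97
eef_pos: [388.7, 325.2, 28.1]
tool_rot: [-3.142, -0.0, 2.987]
force: [-1.2, -0.0, 0.6]
width: 60.0
f now [-217.9 -117.6]
travel cm [ 0.01  0.06 -3.19] twist 0.05 | at [388.7 325.2  28.1] yaw 2.9875 rp [-3.1415 -0.    ] F [-1.2 -0.   0.6] w 60.0 t 32.97
s10.png 6 (540, 720, 3)
```

View pics/s10.png

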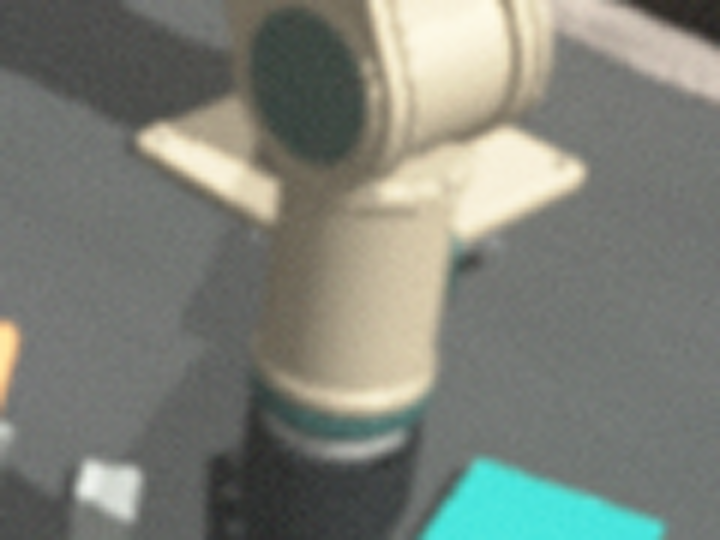

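```bash
python3 - <<'E'
from h import *
s=get('scene')
crop(s,270,180,410,290,'s11.png',5)
E
```

```text
s11.png 5 (550, 700, 3)
```

View pics/s11.png

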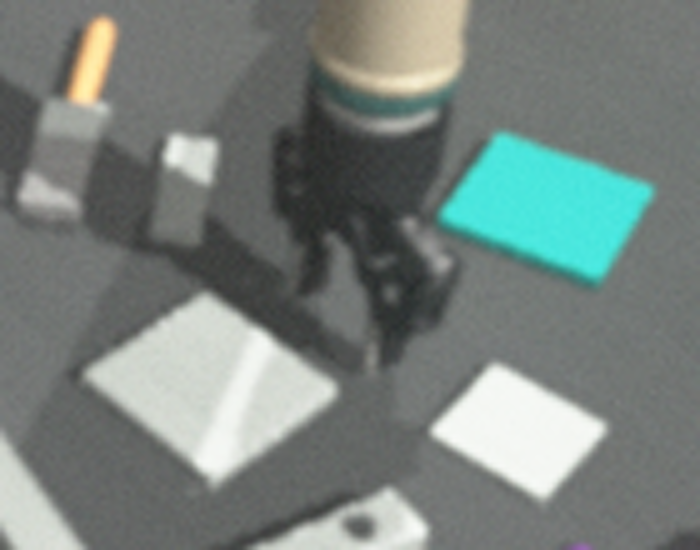

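```bash
python3 -m inch '{"travel":[[0,0,0.1],[0,0,0.2],[0,0,0.3],[0,0,0.4],[0,0,0.5],[0,0,0.5],[0,0,0.5],[0,0,0.5],[0,0,0.5],[0,0,0.5]],"twist":[0,0,0,0,0,0,0,0,0,0],"fingers":[6,6,6,6,6,6,6,6,6,6]}';python3 -m inch '{"travel":[[0,0,0.1],[0,0,0.2],[0,0,0.3],[0,0,0.3],[0,0,0.3],[0,0,0.3],[0,0,0.3],[0,0,0.3],[0,0,0.3],[0,0,0.3]],"twist":[0,0,0,0,0,0,0,0,0,0],"fingers":[6,6,6,6,6,6,6,6,6,6]}'
```

```text
clock: 33.9
eef_pos: [388.7, 325.2, 23.4]
tool_rot: [3.142, 0.0, 2.987]
force: [0.6, 0.0, -0.9]
width: 59.9
clock: 34.73
eef_pos: [388.7, 325.2, 20.4]
tool_rot: [3.142, 0.0, 2.987]
force: [-0.0, -1.0, 0.7]
width: 60.0
```

```bash
python3 -m inch '{"travel":[[0,0,0.05],[0,0,0.1],[0,0,0.15],[0,0,0.2],[0,0,0.2],[0,0,0.2],[0,0,0.2],[0,0,0.2],[0,0,0.2],[0,0,0.2]],"twist":[0,0,0,0,0,0,0,0,0,0],"fingers":[6,6,6,6,6,6,6,6,6,6]}'; python3 -c "
from h import *
gof(-111,-117,18.5,np.pi-.155)"
```

```text
clock: 35.57
eef_pos: [388.7, 325.2, 19.9]
tool_rot: [3.141, 0.002, 2.988]
force: [-1.8, -1.9, 18.3]
width: 60.0
f now [-217.8 -117.5]
travel cm [-10.68   0.04   0.16] twist 0.06 | at [388.7 325.2  19.9] yaw 2.9877 rp [3.1414e+00 1.6000e-03] F [-1.8 -1.9 18.3] w 60.0 t 35.57
```

```bash
python3 -m inch '{"travel":[[0,0,-0.4],[-0.5,0,-0.4],[-1,0,-0.4],[-1.5,0,-0.4],[-2,0,-0.4],[-2.5,0,-0.4],[-3,0,-0.4],[-3.5,0,-0.4],[-4,0,-0.4],[-4.5,0,-0.4]],"twist":[0,0,0,0,0,0,0,0,0,0],"fingers":[6,6,6,6,6,6,6,6,6,6]}';python3 -m inch '{"travel":[[-0.5,0,0],[-1,0,0],[-1.5,0,0],[-2,0,0],[-2.5,0,0],[-3,0,0],[-3.5,0,0],[-4,0,0],[-4.3,0,0],[-4.5,0,0]],"twist":[0,0,0,0,0,0,0,0,0,0],"fingers":[6,6,6,6,6,6,6,6,6,6]}'; python3 - <<'E'
from h import *
gof(-111,-117,22,np.pi-.155)
s=get('scene');t=get('top')
crop(t,100,130,260,250,'t12.png',5)
crop(s,230,180,370,320,'s12.png',4)
E
```

```text
clock: 36.4
eef_pos: [433.3, 318.4, 22.1]
tool_rot: [3.141, -0.001, 2.988]
force: [-3.3, 1.4, -1.9]
width: 60.2
clock: 37.23
eef_pos: [478.2, 311.0, 22.2]
tool_rot: [-3.141, 0.0, 2.987]
force: [-5.3, 0.2, 0.1]
width: 59.9
f now [-127.2 -117.8]
travel cm [-1.62  0.08  0.02] twist 0.0 | at [478.2 311.   22.2] yaw 2.9867 rp [-3.1413e+00  2.0000e-04] F [-5.3  0.2  0.1] w 59.9 t 37.23
t12.png 5 (600, 800, 3)
s12.png 4 (560, 560, 3)
```

View pics/t12.png

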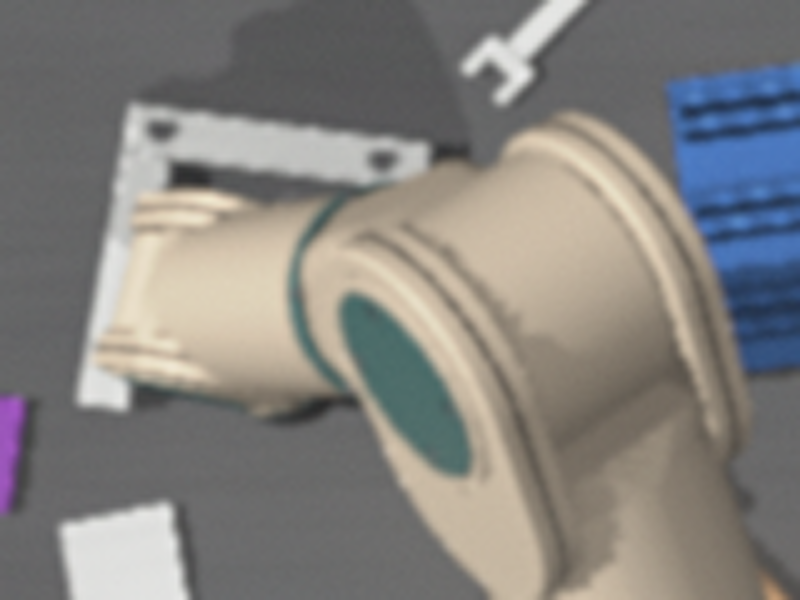

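View pics/s12.png

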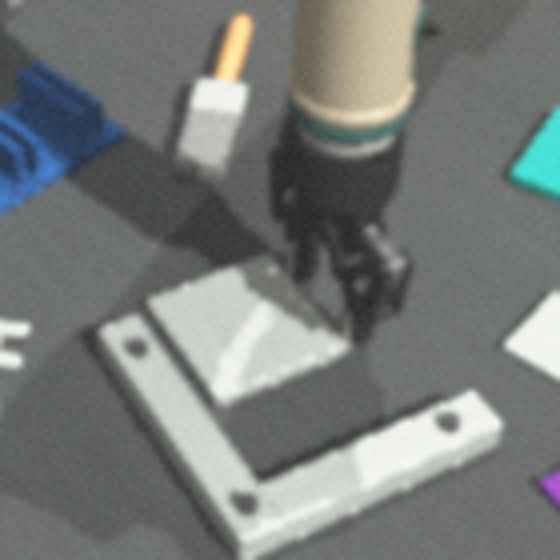

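```bash
python3 -m inch '{"travel":[[-0.3,0,0],[-0.5,0,0],[-0.7,0,0],[-0.9,0,0],[-1.0,0,0],[-1.1,0,0],[-1.15,0,0],[-1.2,0,0],[-1.2,0,0],[-1.2,0,0]],"twist":[0,0,0,0,0,0,0,0,0,0],"fingers":[6,6,6,6,6,6,6,6,6,6]}';python3 -m inch '{"travel":[[-0.05,0,0],[-0.1,0,0],[-0.15,0,0],[-0.2,0,0],[-0.25,0,0],[-0.3,0,0],[-0.35,0,0],[-0.4,0,0],[-0.4,0,0],[-0.4,0,0]],"twist":[0,0,0,0,0,0,0,0,0,0],"fingers":[6,6,6,6,6,6,6,6,6,6]}'
```

```text
clock: 38.17
eef_pos: [489.6, 309.5, 22.3]
tool_rot: [3.141, 0.0, 2.988]
force: [-3.2, 1.3, -1.4]
width: 60.4
clock: 39.0
eef_pos: [493.6, 308.8, 22.3]
tool_rot: [-3.142, 0.0, 2.987]
force: [-2.7, -0.0, -0.9]
width: 59.9
```

```bash
python3 -c "
from h import *
gof(-111,-117,22,np.pi-.155)"
```

```text
f now [-111.6 -117.6]
travel cm [-0.06  0.06  0.03] twist 0.04 | at [493.6 308.8  22.3] yaw 2.9873 rp [-3.1416e+00  3.0000e-04] F [-2.7 -0.  -0.9] w 59.9 t 39.0
```

Continue slowly to contact.

```bash
python3 -m inch '{"travel":[[-0.05,0,0],[-0.1,0,0],[-0.15,0,0],[-0.2,0,0],[-0.2,0,0],[-0.2,0,0],[-0.2,0,0],[-0.2,0,0],[-0.2,0,0],[-0.2,0,0]],"twist":[0,0,0,0,0,0,0,0,0,0],"fingers":[6,6,6,6,6,6,6,6,6,6]}';python3 -m inch '{"travel":[[-0.05,0,0],[-0.1,0,0],[-0.1,0,0],[-0.15,0,0],[-0.15,0,0],[-0.15,0,0],[-0.15,0,0],[-0.15,0,0],[-0.15,0,0],[-0.15,0,0]],"twist":[0,0,0,0,0,0,0,0,0,0],"fingers":[6,6,6,6,6,6,6,6,6,6]}'
```

```text
clock: 39.83
eef_pos: [495.0, 308.6, 22.3]
tool_rot: [-3.141, -0.0, 2.988]
force: [-4.6, -0.0, -0.2]
width: 60.0
clock: 40.67
eef_pos: [495.1, 308.6, 22.3]
tool_rot: [-3.141, -0.002, 2.988]
force: [-8.2, -0.3, 2.0]
width: 59.7
```

```bash
python3 -m inch '{"travel":[[0.3,0,0],[0.8,0,0],[1.5,0,0],[2,0,-0.5],[2,0,-1.5],[2,0,-3],[2,0,-4.5],[2,0,-5.5],[2,0,-6],[2,0,-6]],"twist":[0,0,0,0,0,0,0,0,0,0],"fingers":[6,6,6,6,6,6,6,6,6,6]}'; python3 - <<'E'
from h import *
gof(-50,-205,82,np.pi/2-.155)
E
```

```text
clock: 41.5
eef_pos: [478.1, 311.9, 83.9]
tool_rot: [3.14, 0.002, 2.987]
force: [-0.1, 0.1, -0.1]
width: 60.1
f now [-127.5 -116.9]
travel cm [-7.74 -8.81  0.19] twist 90.03 | at [478.1 311.9  83.9] yaw 2.9871 rp [3.1398e+00 2.3000e-03] F [-0.1  0.1 -0.1] w 60.1 t 41.5
```

```bash
python3 -m inch '{"travel":[[-0.5,-1,0],[-1.5,-2,0],[-2.5,-3,0],[-3.5,-4,0],[-4.5,-5,0],[-5.5,-6,0],[-6.5,-7.2,0],[-7.2,-8.2,0],[-7.7,-8.8,0],[-7.7,-8.8,0]],"twist":[5,12,19,26,33,40,47,54,61,68],"fingers":[6,6,6,6,6,6,6,6,6,6]}';python3 -m inch '{"travel":[[0,0,0],[0,0,0],[0,0,0],[0,0,0],[0,0,0],[0,0,0],[0,0,0],[0,0,0],[0,0,0],[0,0,0]],"twist":[6,12,18,22,22,22,22,22,22,22],"fingers":[6,6,6,6,6,6,6,6,6,6]}'; python3 - <<'E'
from h import *
gof(-50,-205,23,np.pi/2-.155)
s=get('scene');t=get('top')
crop(t,100,130,260,250,'t13.png',5)
crop(s,200,180,360,320,'s13.png',4)
E
```

```text
clock: 42.33
eef_pos: [540.7, 209.6, 81.6]
tool_rot: [-3.141, 0.002, 1.791]
force: [-0.7, 0.6, 0.6]
width: 60.6
clock: 43.17
eef_pos: [539.7, 212.6, 82.3]
tool_rot: [-3.141, -0.0, 1.417]
force: [-1.0, -0.3, -0.1]
width: 60.4
f now [ -51.3 -205.5]
travel cm [0.05 0.13 5.93] twist 0.07 | at [539.7 212.6  82.3] yaw 1.417 rp [-3.1415e+00 -1.0000e-04] F [-1.  -0.3 -0.1] w 60.4 t 43.17
t13.png 5 (600, 800, 3)
s13.png 4 (560, 640, 3)
```

View pics/t13.png

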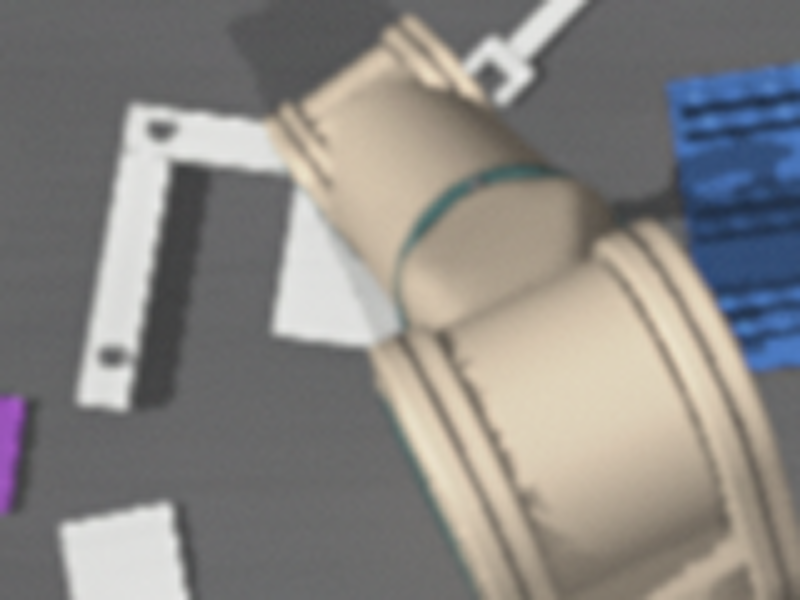

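View pics/s13.png

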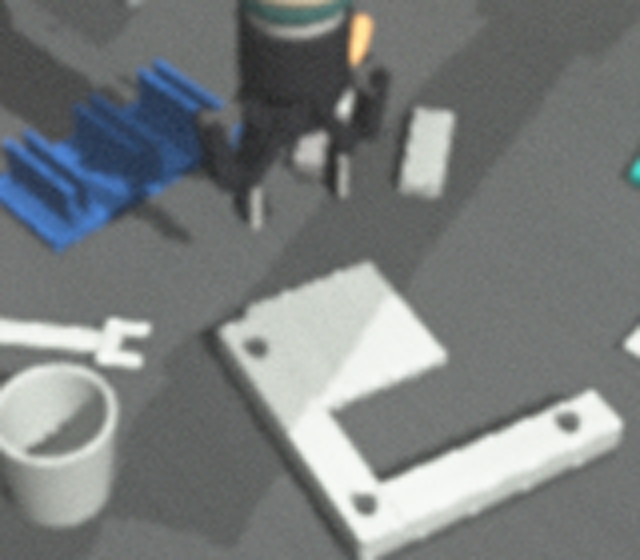

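```bash
python3 -m inch '{"travel":[[0,0,0.5],[0,0,1.5],[0,0,2.7],[0,0,4],[0,0,4.8],[0,0,5.3],[0,0,5.6],[0,0,5.8],[0,0,5.9],[0,0,5.9]],"twist":[0,0,0,0,0,0,0,0,0,0],"fingers":[5.5,5,5,5,5,5,5,5,5,5]}';python3 -m inch '{"travel":[[0.5,0,0],[1,0,0],[1.5,0,0],[2,0,0],[2.5,0,0],[3,0,0],[3.5,0,0],[4,0,0],[4.5,0,0],[5,0,0]],"twist":[0,0,0,0,0,0,0,0,0,0],"fingers":[5,5,5,5,5,5,5,5,5,5]}'; python3 - <<'E'
from h import *
gof(-52,-111,23,np.pi/2-.155)
s=get('scene')
crop(s,200,180,360,320,'s14.png',4)
E
```

```text
clock: 44.1
eef_pos: [539.9, 212.8, 23.4]
tool_rot: [3.141, -0.0, 1.417]
force: [0.4, 0.2, -0.5]
width: 49.9
clock: 44.93
eef_pos: [547.0, 257.8, 23.6]
tool_rot: [-3.14, 0.007, 1.414]
force: [-2.4, -8.8, 8.0]
width: 50.0
f now [ -51.  -159.6]
travel cm [ 4.86 -0.1   0.03] twist -0.08 | at [547.  257.8  23.6] yaw 1.4144 rp [-3.1403  0.0074] F [-2.4 -8.8  8. ] w 50.0 t 44.93
s14.png 4 (560, 640, 3)
```

View pics/s14.png

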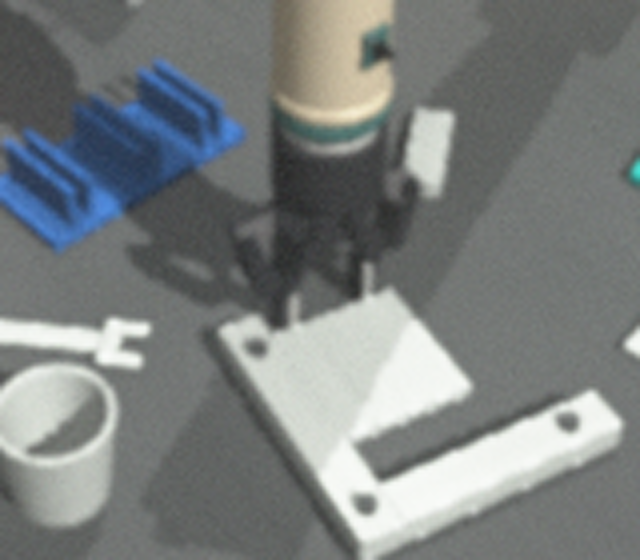

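```bash
python3 -m inch '{"travel":[[0.4,-0.05,0],[0.9,-0.1,0],[1.4,-0.1,0],[1.9,-0.1,0],[2.4,-0.1,0],[2.9,-0.1,0],[3.3,-0.1,0],[3.7,-0.1,0],[4,-0.1,0],[4.2,-0.1,0]],"twist":[0,0,0,0,0,0,0,0,0,0],"fingers":[5,5,5,5,5,5,5,5,5,5]}';python3 -m inch '{"travel":[[0.05,0,0],[0.1,0,0],[0.15,0,0],[0.2,0,0],[0.25,0,0],[0.3,0,0],[0.35,0,0],[0.4,0,0],[0.4,0,0],[0.4,0,0]],"twist":[0,0,0,0,0,0,0,0,0,0],"fingers":[5,5,5,5,5,5,5,5,5,5]}'; python3 -c "
from h import *
gof(-52,-111,23,np.pi/2-.155)"
```

```text
clock: 45.82
eef_pos: [552.8, 300.3, 23.6]
tool_rot: [-3.141, 0.006, 1.415]
force: [-1.1, -8.7, 6.8]
width: 50.2
clock: 46.65
eef_pos: [553.3, 303.7, 23.6]
tool_rot: [-3.141, 0.007, 1.415]
force: [-2.0, -7.7, 6.3]
width: 50.1
f now [ -51.9 -113.4]
travel cm [ 0.24 -0.01  0.06] twist -0.05 | at [553.3 303.7  23.6] yaw 1.4149 rp [-3.1407  0.0068] F [-2.  -7.7  6.3] w 50.1 t 46.65
```

```bash
python3 -m inch '{"travel":[[0.05,0,0],[0.1,0,0],[0.15,0,0],[0.2,0,0],[0.25,0,0],[0.3,0,0],[0.35,0,0],[0.35,0,0],[0.35,0,0],[0.35,0,0]],"twist":[0,0,0,0,0,0,0,0,0,0],"fingers":[5,5,5,5,5,5,5,5,5,5]}';python3 -m inch '{"travel":[[0.05,0,0],[0.1,0,0],[0.15,0,0],[0.15,0,0],[0.15,0,0],[0.15,0,0],[0.15,0,0],[0.15,0,0],[0.15,0,0],[0.15,0,0]],"twist":[0,0,0,0,0,0,0,0,0,0],"fingers":[5,5,5,5,5,5,5,5,5,5]}'; python3 -c "
from h import *
gof(-52,-111,23,np.pi/2-.155)"
```

```text
clock: 47.48
eef_pos: [553.6, 305.7, 23.6]
tool_rot: [-3.14, 0.009, 1.414]
force: [-1.7, -9.8, 8.4]
width: 50.1
clock: 48.32
eef_pos: [553.6, 305.8, 23.6]
tool_rot: [-3.14, 0.011, 1.414]
force: [-2.3, -12.6, 9.9]
width: 50.1
f now [ -51.9 -111.2]
travel cm [ 0.02 -0.01  0.05] twist -0.1 | at [553.6 305.8  23.6] yaw 1.414 rp [-3.1396  0.0114] F [ -2.3 -12.6   9.9] w 50.1 t 48.32
```

```bash
python3 -m inch '{"travel":[[0.05,0,0],[0.1,0,0],[0.15,0,0],[0.2,0,0],[0.2,0,0],[0.2,0,0],[0.2,0,0],[0.2,0,0],[0.2,0,0],[0.2,0,0]],"twist":[0,0,0,0,0,0,0,0,0,0],"fingers":[5,5,5,5,5,5,5,5,5,5]}';python3 -m inch '{"travel":[[-0.2,0,0],[-0.6,0,0],[-1,0,0],[-1.8,0,0],[-2.5,0,-0.5],[-2.5,0,-2],[-2.5,0,-3.5],[-2.5,0,-5],[-2.5,0,-6],[-2.5,0,-6]],"twist":[0,0,0,0,0,0,0,0,0,0],"fingers":[5,5,5,5,5,5,5,5,5,5]}'; python3 - <<'E'
from h import *
gof(-175,-50,82,np.pi-.155)
s=get('scene')
crop(s,230,200,350,310,'s15.png',5)
E
```

```text
clock: 49.15
eef_pos: [553.7, 305.9, 23.5]
tool_rot: [-3.139, 0.014, 1.413]
force: [-2.5, -15.6, 11.6]
width: 50.1
clock: 49.98
eef_pos: [552.0, 290.8, 85.8]
tool_rot: [3.138, -0.003, 1.417]
force: [0.1, -0.5, -0.4]
width: 49.8
f now [ -51.2 -126.3]
travel cm [  7.64 -12.37   0.36] twist -89.95 | at [552.  290.8  85.8] yaw 1.4167 rp [ 3.1383e+00 -3.1000e-03] F [ 0.1 -0.5 -0.4] w 49.8 t 49.98
s15.png 5 (550, 600, 3)
```

View pics/s15.png

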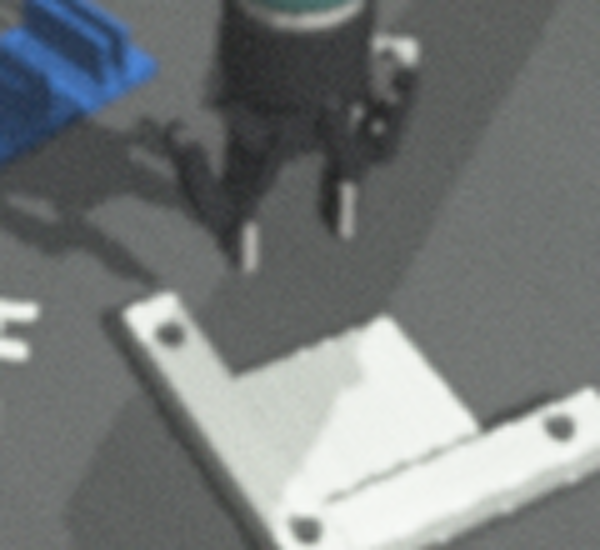

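```bash
python3 -m inch '{"travel":[[-0.5,-1,0],[0,-2.5,0],[1,-4,0],[2,-5.5,0],[3,-7,0],[4,-8.5,0],[5,-10,0],[6,-11,0],[7,-12,0],[7.6,-12.4,0]],"twist":[0,-7,-14,-21,-28,-35,-42,-49,-56,-63],"fingers":[5,5,5,5,5,5,5,5,5,5]}';python3 -m inch '{"travel":[[0,0,0],[0,0,0],[0,0,0],[0,0,0],[0,0,0],[0,0,0],[0,0,0],[0,0,0],[0,0,0],[0,0,0]],"twist":[-6,-12,-18,-24,-27,-27,-27,-27,-27,-27],"fingers":[5,5,5,5,5,5,5,5,5,5]}'; python3 - <<'E'
from h import *
gof(-135,-52,23.5,np.pi-.155)
t=get('top')
crop(t,100,130,200,220,'t15.png',6)
E
```

```text
clock: 50.87
eef_pos: [437.4, 385.6, 82.5]
tool_rot: [-3.141, -0.002, 2.525]
force: [-0.9, 0.6, -0.3]
width: 50.2
clock: 51.7
eef_pos: [439.8, 384.0, 83.2]
tool_rot: [-3.141, 0.0, 2.987]
force: [0.2, -0.5, 1.1]
width: 49.9
f now [-176.5  -51.5]
travel cm [-4.15 -0.05  5.97] twist 0.02 | at [439.8 384.   83.2] yaw 2.9869 rp [-3.1414e+00  1.0000e-04] F [ 0.2 -0.5  1.1] w 49.9 t 51.7
t15.png 6 (540, 600, 3)
```

View pics/t15.png

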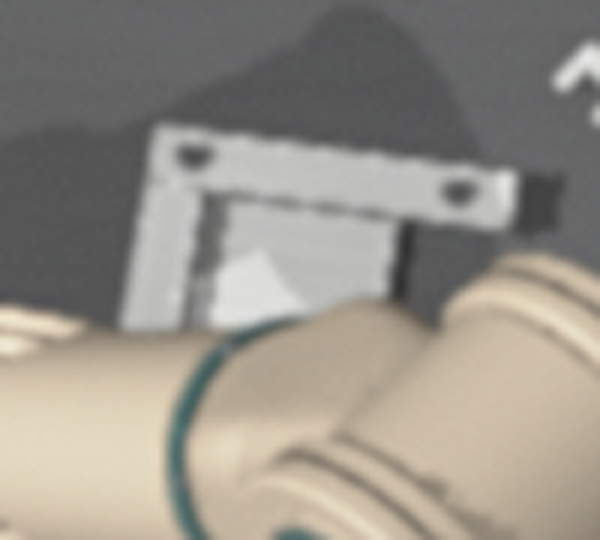

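```bash
python3 -m inch '{"travel":[[0,0,1],[0,0,2.2],[0,0,3.5],[0,0,4.7],[0,0,5.4],[0,0,5.9],[-0.5,0,5.95],[-1,0,5.95],[-1.5,0,5.95],[-2,0,5.95]],"twist":[0,0,0,0,0,0,0,0,0,0],"fingers":[5,5,5,5,5,5,5,5,5,5]}';python3 -m inch '{"travel":[[-0.5,0,0],[-1,0,0],[-1.5,0,0],[-2,0,0],[-2.5,0,0],[-3,0,0],[-3.4,0,0],[-3.7,0,0],[-3.9,0,0],[-4,0,0]],"twist":[0,0,0,0,0,0,0,0,0,0],"fingers":[5,5,5,5,5,5,5,5,5,5]}'; python3 -c "
from h import *
gof(-111,-52,23.5,np.pi-.155)"
```

```text
clock: 52.58
eef_pos: [460.7, 381.0, 24.2]
tool_rot: [3.141, 0.001, 2.987]
force: [1.1, 0.2, -0.7]
width: 49.9
clock: 53.42
eef_pos: [499.4, 374.7, 23.8]
tool_rot: [3.142, 0.0, 2.987]
force: [-0.7, 0.2, 0.2]
width: 49.9
f now [-116.1  -51.5]
travel cm [-0.51 -0.05  0.03] twist 0.04 | at [499.4 374.7  23.8] yaw 2.9872 rp [3.1416e+00 1.0000e-04] F [-0.7  0.2  0.2] w 49.9 t 53.42
```

```bash
python3 -m inch '{"travel":[[-0.1,0,0],[-0.2,0,0],[-0.3,0,0],[-0.4,0,0],[-0.5,0,0],[-0.6,0,0],[-0.65,0,0],[-0.7,0,0],[-0.7,0,0],[-0.7,0,0]],"twist":[0,0,0,0,0,0,0,0,0,0],"fingers":[5,5,5,5,5,5,5,5,5,5]}'; python3 -m inch '{"travel":[[-0.05,0,0],[-0.1,0,0],[-0.15,0,0],[-0.2,0,0],[-0.2,0,0],[-0.2,0,0],[-0.2,0,0],[-0.2,0,0],[-0.2,0,0],[-0.2,0,0]],"twist":[0,0,0,0,0,0,0,0,0,0],"fingers":[5,5,5,5,5,5,5,5,5,5]}'; python3 -c "
from h import *
gof(-111,-52,23.5,np.pi-.155)"
```

```text
clock: 54.25
eef_pos: [504.4, 374.0, 23.8]
tool_rot: [-3.141, -0.002, 2.988]
force: [-5.7, -0.1, 2.2]
width: 50.1
clock: 55.08
eef_pos: [504.5, 374.0, 23.7]
tool_rot: [-3.14, -0.005, 2.989]
force: [-8.3, -0.1, 5.3]
width: 50.0
f now [-111.   -51.4]
travel cm [ 0.   -0.06  0.02] twist 0.12 | at [504.5 374.   23.7] yaw 2.9886 rp [-3.1402 -0.0048] F [-8.3 -0.1  5.3] w 50.0 t 55.08
```

```bash
python3 -m inch '{"travel":[[0.2,0,0],[0.6,0,0],[1.2,0,0],[2,0,0],[3,0,-0.5],[3.5,0,-2.5],[3.5,0,-5],[3.5,0,-8],[3.5,0,-11],[3.5,0,-14]],"twist":[0,0,0,0,0,0,0,0,0,0],"fingers":[5,5,5,5,5,5,5,5,5,5]}'; python3 -m inch '{"travel":[[0,-1,-2],[0,-4,-4],[0,-8,-4],[0,-12,-4],[0,-16,-4],[0,-20,-4],[0,-24,-4],[0,-28,-4],[0,-32,-4],[0,-35,-4]],"twist":[0,0,0,0,0,0,0,0,0,0],"fingers":[5,5,5,5,5,5,5,5,5,5]}';  python3 - <<'E'
from h import *
import pickle
s=get('scene');t=get('top')
pickle.dump((s,t),open('im9.pkl','wb'))
print(ctrl.read_state()['eef_pos'])
crop(t,100,130,200,220,'t16.png',6)
crop(s,230,200,350,310,'s16.png',5)
cv2.imwrite('pics/full16.png',t['frame'][:,:,::-1])
E
```

```text
clock: 55.92
eef_pos: [472.4, 379.0, 165.5]
tool_rot: [-3.141, 0.0, 2.989]
force: [0.1, 0.4, -0.1]
width: 50.1
clock: 56.75
eef_pos: [417.9, 29.9, 203.9]
tool_rot: [-3.139, -0.0, 2.986]
force: [1.3, -0.2, -1.0]
width: 50.1
[417.48765986  27.33581279 203.49292832]
t16.png 6 (540, 600, 3)
s16.png 5 (550, 600, 3)
```

View pics/t16.png

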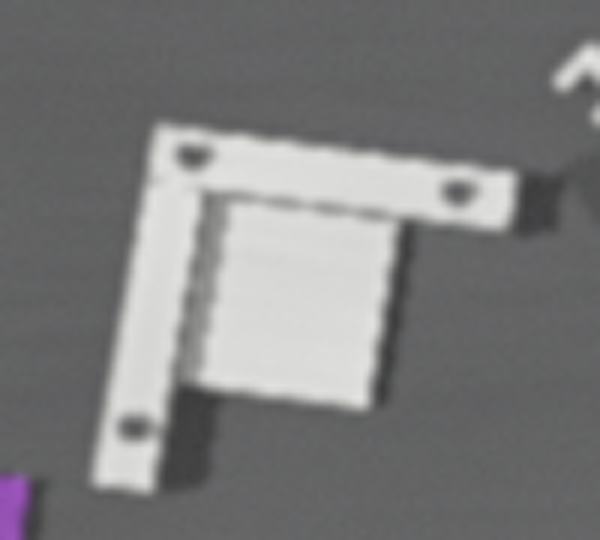

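View pics/s16.png

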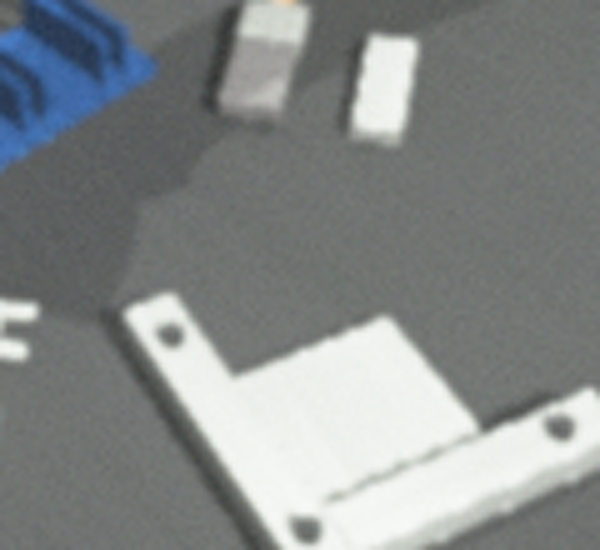

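View pics/full16.png

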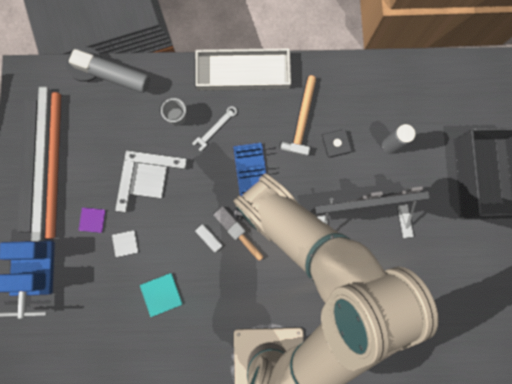

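```bash
python3 - <<'E'
from h import *
import pickle
s,t=pickle.load(open('im9.pkl','rb'))
g=cv2.cvtColor(t['frame'],cv2.COLOR_RGB2GRAY).astype(np.float32)
def edge(line_fn,z,rng):
    # scan parameter v across edge; return subpixel position of steepest gradient averaged along u
    vs=np.arange(*rng,.2); out=[]
    return vs
def prof(axis,v0,us,z,span=9):
    vs=np.arange(v0-span,v0+span,.25); acc=[]
    for u in us:
        P=[ (v,u) if axis=='x' else (u,v) for v in vs]
        W=np.array([[*f2w(*p),z] for p in P]); uv=proj(t,W).astype(np.float32)
        acc.append(cv2.remap(g,uv[:,0].reshape(1,-1),uv[:,1].reshape(1,-1),cv2.INTER_LINEAR)[0])
    a=cv2.GaussianBlur(np.array(acc),(9,1),0); r=[]
    d=np.abs(np.gradient(a,axis=1)); w=d**2
    return np.array([vs[i] if 0 else (vs*wi).sum()/wi.sum() for i,wi in zip(d.argmax(1),w)])
def fitl(us,v): p=np.polyfit(us,v,1); return 'slope %.4f at-50: %.2f'%(p[0],np.polyval(p,-50))
for nm,ax,v0,us,z in [('fence x outer','x',30,np.arange(-150,20,6),22),('fence y outer','y',30,np.arange(-150,20,6),22),
   ('blank -x z10','x',-100,np.arange(-80,-10,4),10),('blank -x z0','x',-100,np.arange(-80,-10,4),0),('blank -y z10','y',-100,np.arange(-90,-10,4),10),('blank -y z0','y',-100,np.arange(-90,-10,4),0)]:
    print(nm,fitl(us,prof(ax,v0,us,z)))
E
```

```text
fence x outer slope 0.0009 at-50: 29.86
fence y outer slope 0.0020 at-50: 31.57
blank -x z10 slope -0.0039 at-50: -101.90
blank -x z0 slope -0.0057 at-50: -100.76
blank -y z10 slope -0.0028 at-50: -100.09
blank -y z0 slope -0.0041 at-50: -98.32
```

```bash
python3 - <<'E'
import h
from h import *
import pickle
s,t=pickle.load(open('im0.pkl','rb'))
g=cv2.cvtColor(t['frame'],cv2.COLOR_RGB2GRAY).astype(np.float32)
h.FX,h.FY,h.FA=479.15,311.96,.0674
def prof(axis,v0,us,z,span=9):
    vs=np.arange(v0-span,v0+span,.25); acc=[]
    for u in us:
        W=np.array([[*h.f2w(*((v,u) if axis=='x' else (u,v))),z] for v in vs]); uv=proj(t,W).astype(np.float32)
        acc.append(cv2.remap(g,uv[:,0].reshape(1,-1),uv[:,1].reshape(1,-1),cv2.INTER_LINEAR)[0])
    a=cv2.GaussianBlur(np.array(acc),(9,1),0); w=np.abs(np.gradient(a,axis=1))**2
    return (vs*w).sum(1)/w.sum(1)
us=np.arange(-35,36,5)
for nm,ax,v0 in [('+x','x',50),('-x','x',-50),('+y','y',50),('-y','y',-50)]:
    p=prof(ax,v0,us,10); f=np.polyfit(us,p,1); print(nm,np.round(f,4))
E
```

```text
+x [-1.20000e-03  5.03535e+01]
-x [-5.80000e-03 -5.10986e+01]
+y [2.90000e-03 5.12443e+01]
-y [ 1.0800e-02 -5.0716e+01]
```

```bash
python3 -m inch '{"travel":[[0,0,0],[0,0,0],[0,0,0],[0,0,0],[0,0,0],[0,0,0],[0,0,0],[0,0,0],[0,0,0],[0,0,0]],"twist":[0,0,0,0,0,0,0,0,0,0],"fingers":[5,5,5,5,5,5,5,5,5,5]}'; python3 - <<'E'
from h import *
s=get('scene');t=get('top')
c,q=np.cos(.11),np.sin(.11)
L=[]
for k,d in(('halfround',0),('taper',-115)):
    for e in(-4,4): L.append(tmpl(k,474+5*c-q*d,-298.5+5*q+c*d,.11,17,e))
A=s['frame'][85:175,160:245,::-1]; 
crop(s,160,85,245,180,'f1.png',6,lines=[proj(s,l) for l in L])
crop(s,160,85,245,180,'f0.png',6)
crop(t,100,130,440,260,'f2.png',2)
E
```

```text
clock: 57.68
eef_pos: [419.7, 33.0, 203.8]
tool_rot: [3.142, -0.0, 2.987]
force: [0.0, 0.1, -0.1]
width: 50.1
f1.png 6 (570, 510, 3)
f0.png 6 (570, 510, 3)
f2.png 2 (260, 680, 3)
```

View pics/f1.png

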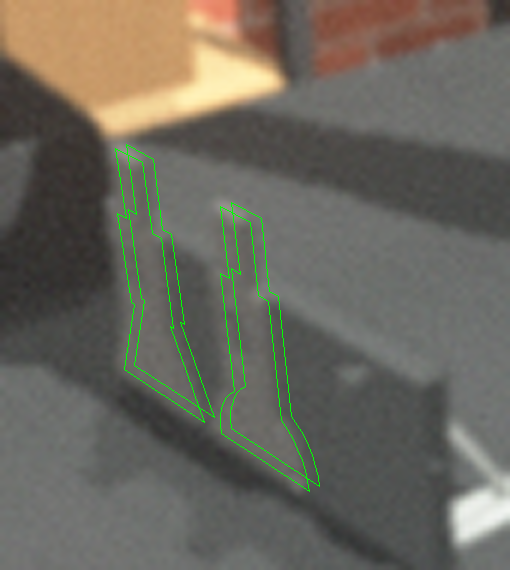

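View pics/f0.png

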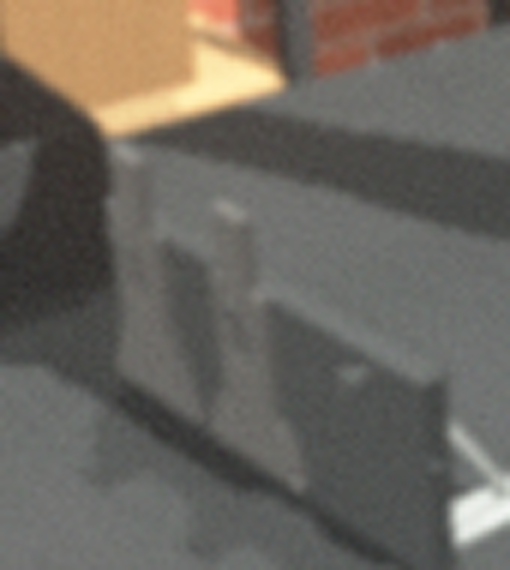

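View pics/f2.png

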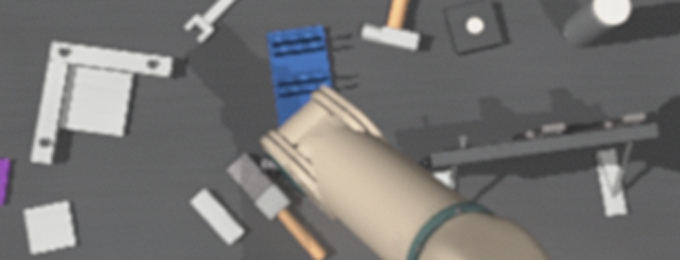

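```bash
python3 -c "
from cell import ctrl
print(ctrl.finish_job(), ctrl.read_state()['clock'])"
```

```text
the job is handed in; nothing more can be done
the job is handed in; nothing more can be done
```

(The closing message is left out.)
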